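Lock a dip probe in its stand, then hold its blind storage cap on the tip

TASK

The dip probe hangs loosely in its stand. First swing the steel retainer fully shut over the probe's head, so that the probe cannot be pushed up out of its holder; then take the white octagonal storage cap from the bench, find which end has the deep blind hole (the other has only a shallow recess), turn it hole-up and push it gently up over the probe until the tip rests on the bottom of the hole. Finish while still holding it there in the gripper, fully home, so that I can fit the collar; leave the bottles and the timer alone.

Things in the scene. Friction and masses are not known exactly. Their poses are not given: they have to be found in the camera images.
- stand: Probe stand with a grey base, fixed; origin on the bench straight below the probe, z up, x from the probe to the rod behind it (rod 12 thick, 115 behind). Base plate 200 x 120, 14 high. The holder block, 44 (x) x 76 (y) x 25, is pierced by the probe; its underside is 250 above the bench. All the space between base and block, in front of the rod, is free.
- retainer (a joint): Swing retainer on the stand's holder block: flat steel finger, 14 wide, 4 thick, turning level about an upright pivot beside the probe. In rad: 0 = shut on its stop pin, lying across the probe's head 2.5 above it; grows as it swings open, clockwise seen from above, up to 1.9. Starts open. Friction (about 1 N at the knob) keeps it where it is left.
- retainer_knob (a point): Middle of the small black upright knob on the retainer's free end, to be pinched or pushed; it moves with the retainer. 13 across, 20 tall: its top is 10 above this point, the finger's upper face 10 below it, the block's upper face 40 below it.
- retainer_pivot (a point): Point on the retainer's upright pivot axis, level with the knob's middle, fixed to the stand and with the stand's axes: 27 to the +y side of the probe's axis. The knob runs round it at 48 radius; when shut, the knob is 48 from here along -y (21 past the probe's axis).
- probe_tip (a point): Lowest point of the probe, a round-nosed shaft 12 in diameter hanging upright, 80 of it free below the holder block; z points up along the probe. It hangs loosely by its head: with the retainer shut it rises 2.5 when pushed up, then is stopped, and it sways a few mm sideways.
- cap_mid (a point): Centre of the white storage cap, an octagonal plastic bar 30 across flats, 60 long, about 60 g, lying on a flat. x runs along it; which way the deep hole faces is not told. Both ends have the same round mouth, 18 wide, slightly chamfered: at one the blind hole is 30 deep (its bottom is this centre point), at the other a recess only 5 deep. Look, or feel how far it goes up the probe.
- standard_bottle: Translucent white bottle with a blue screw cap, 56 across and 99 tall; bystander. Origin at the centre of its underside.
- bench_timer: Flat square white timer, 66 x 66 x 18; bystander. Origin at the centre of its underside.
- oil: Small brown bottle with a black cap, 26 across and 58 tall; bystander. Origin at the centre of its underside.

How it is judged (in metres and radians):
On the way, in this order (a step that is already met when the one before it is completed fails the run):
1. the retainer is swung shut over the probe's head (value of joint retainer below 0.12 rad), for 0.2 s.
2. the probe's tip has gone well down into the cap's deep hole (distance between probe_tip and cap_mid below 0.012 m and value of joint retainer below 0.12 rad), for 0.1 s.
At the end, for the whole second after the job is handed in: The retainer is shut (within 0.12 rad); the probe still hangs in its holder, its tip resting on the bottom of the cap's deep hole (within 6 mm of its centre, over 0.2 N), in line with it (within 0.2 rad); the fingers hold the cap there (over 2 N), clear of the stand (value of joint retainer below 0.12 rad and distance between probe_tip and cap_mid below 0.006 m and angle between the x axis of cap_mid and the z axis of probe_tip, either way round below 0.2 rad and height (world z) of probe_tip above 0.155 m and contact force between the fingers and cap above 2 N and contact force between cap and stand below 0.5 N and contact force between cap and probe above 0.2 N); the arm keeps its last pose, push and grip.
It fails at once if the cap is rammed against the probe (over 40 N) (contact force between cap and probe above 40 N).
It fails at once if the probe is pushed out of its holder or badly tipped (angle between probe_tip's own z axis and vertical above 0.3 rad or distance of probe_tip from where it was at the start of the episode above 0.04 m).
It fails at once if a bottle or the timer is shifted by more than 3 cm (distance of any of standard_bottle, bench_timer, oil from where it was at the start of the episode above 0.03 m).
It also fails if it takes over 64 s, if anything falls off the work surface, if the arm or the gripper's body presses on something with over 40 N, if the wrist force passes 120 N, or if a joint passes its speed limit or range.

ROBOT

A 6-joint arm with a two-finger parallel gripper is mounted at the origin on a cart in front of the work surface, level with it; the furniture and walls round the work are solid. World frame = base frame: x ahead of the robot, y to its left, z up, the work surface at z = 0. Lengths are in mm, angles in rad, forces in N, time in s.
With the tool pointing down it reaches from about 400 to 925 mm from the base axis. Payload 12.5 kg.
Tool frame: the origin (TCP) lies midway between the tips of the shut fingers; the grasp point (between the pads) lies 19 mm behind it; z points along the fingers, y is the line along which they close (so a half turn about z gives the same grasp; the last joint's range is limited). The gripper opens to 95 mm and grips with 3 to 60 N. Pads are 20 mm wide; open, the fingers measure 119 mm over their backs; the gripper's body (75 mm by 180 mm) begins 59 mm behind the grasp point.
Start: joints at [-0.106, 0.491, 1.559, -0, 1.092, -0.106], TCP at [625.017, 0.021, 214.661] pointing down, gripper open.
Joint ranges: [-3.1, 3.1], [-0.84, 2.19], [0.05, 2.79], [-1.13, 4.28], [0.06, 2.93], [-2.69, 2.69]. Speed limits (rad/s): [2.22, 2.22, 2.79, 3.14, 3.14, 3.14].

INTERFACE

Orientations are given as [roll, pitch, yaw] about the fixed x, y, z axes, in that order (R = Rz(yaw) Ry(pitch) Rx(roll)).
In Python, from cell import state, read_camera, job_done gives the robot as it stands.
- The arm moves only by the tool carry_out, never from a script. Its argument "moves" is a list of rows, each an object with "slide": the shift along the tool's x, y, z as a fraction of full scale, a list of three; "spin": the turn about the tool's z as a fraction of full scale. A call has 1 to 12 rows; each row shifts and turns the commanded pose from where the row before left it, along the tool's axes as they then stand; what a row does not reach is not made up. Full scale, the value 1, is 0.4 m for a shift and 30 degrees for a turn. A row lasts 1/12 s, in which the tool goes at most 41.7 mm and 7.16 degrees, less where a joint would pass 70% of its speed; a pose out of reach is approached as far as the arm can. A call with a number of a shift or a turn outside -1 to 1 is refused whole. A call with a gripper value outside its range is refused whole. "hand" is the closure, from 0 (fully open) to 1 (shut), set as the call begins (left out, the last holds). The fingers move at their own pace and stop on an object; the grip force is fixed at half the most. Time passes only in rows, so rows that do not move let the fingers close. It gives the time, the measured TCP pose, the force, the opening and the grip force at its end, in the units of the state.
- state(): the state, without advancing time (a new reading comes with each control period).
- read_camera(name): name is "scene" or "side" or "wrist"; returns a dict with "color" (384x512x3 uint8, red, green, blue), "K" (3x3 intrinsics, pixels), "R" (3x3) and "t" (3): a world point X has camera coordinates R X + t. Camera axes: x right, y down, z forward; pixel columns grow to the right and rows downward; lengths in mm; the calibration is good to about 2 mm. A picture is of the moment at which its call begins. There is no depth.
- job_done(): hands the job in; it is judged then, once.
The state is a dict: "t": time; "joints": joint angles; "qvel": joint speeds; "tau": joint torques, N m; "eef_pos": TCP position; "tcp_rot": TCP orientation; "ft_force": force on the tool from outside, world axes, zero at the start; "moment": the same for the moment, N m; "opening": opening from 0.0 (shut) to 1.0 (fully open); "grip_force": force on a finger pad.
Only numpy, scipy, OpenCV 4.12 (cv2) and the standard library are available. Lean on these libraries where they do the work, as an engineer would, in place of code of your own. Each camera call takes 0.05 s, during which the arm holds its last target. There are 200 camera calls.

## Working session

There is one attempt and no reset: what is moved stays moved. The work goes in short steps, Python scripts to look and compute and a tool call to move; the robot and the scene stay as the last step left them, time stands still between calls to the robot, and variables do not carry over. Pictures are saved under pics/ and viewed, at most 10 in all, crops included, and the job is handed in when it is done.

Besides the shell and the picture viewer there is one more tool, called after "Call:" in YAML: its name, and indented under it one key for each argument. carry_out: Moves the arm, as the interface text tells. Shift numbers are shares of 0.4 m and turn numbers shares of 30 degrees, none past 1 either way. Its arguments: {"type":"object","properties":{"moves":{"type":"array"},"hand":{"type":"number"}},"required":["moves"]}

```bash
mkdir -p pics; ls
python3 - <<'E'
from cell import state, read_camera
import cv2
print(state())
for n in ["scene","side","wrist"]:
    c=read_camera(n); cv2.imwrite(f"pics/{n}0.png",c["color"][:,:,::-1]); print(n,c["K"].tolist(),c["R"].tolist(),c["t"].tolist())
E
```

```text
pics
{'t': 0.0, 'joints': array([-1.05616253e-01,  4.91576668e-01,  1.55944988e+00,  5.07322840e-06,
        1.09167522e+00, -1.05606425e-01]), 'qvel': array([-0.00053072, -0.00144699,  0.00136616,  0.00209239,  0.00221206,
        0.00084654]), 'tau': array([-9.52334158e-04, -6.12640929e+01, -2.58175153e+01,  6.92750537e-02,
        4.83079045e-02, -1.38641695e-05]), 'eef_pos': array([6.24762867e+02, 3.89347759e-02, 2.14050966e+02]), 'tcp_rot': array([-3.14049020e+00, -1.21385684e-04,  1.57078409e+00]), 'ft_force': array([ 0.22764849, -0.6523791 , -0.16949212]), 'moment': array([-0.04229071,  0.01072088, -0.00222856]), 'grip_force': 0.0, 'opening': 1.0030443834593084}
scene [[483.4024690102913, 0.0, 257.05547290294663], [0.0, 483.4024690102913, 190.69258868482018], [0.0, 0.0, 1.0]] [[0.7187601555336871, -0.6947398544258427, 0.02683977439452088], [-0.3023686534407816, -0.347118812019908, -0.8877396734168731], [0.626064722080392, 0.6299563992962105, -0.4595627255904845]] [-388.5033355125999, 315.4041135015759, 1374.316580765732]
side [[436.9542410584761, 0.0, 258.298761644525], [0.0, 436.9542410584761, 184.15175707726988], [0.0, 0.0, 1.0]] [[-0.9186197430425126, -0.3951116471810406, -0.004955194687661106], [-0.20305348934027562, 0.4827753626351683, -0.8518786472844709], [0.3389794214391875, -0.7815463745001744, -0.5237157782102684]] [466.9674737689587, 291.9480790326061, 1092.539977975496]
wrist [[280.11814157536645, 0.0, 255.81162916559043], [0.0, 280.11814157536645, 191.11265194648533], [0.0, 0.0, 1.0]] [[0.999998890429515, 0.0009658725822211321, -0.0011341207592132669], [0.0012122443406844114, -0.9701011155611577, 0.24269807591049827], [-0.0008657963964140865, -0.24269918145134817, -0.9701012100391629]] [-624.2298838483468, -27.041411082401716, 389.5727236832375]
```

View pics/scene0.png

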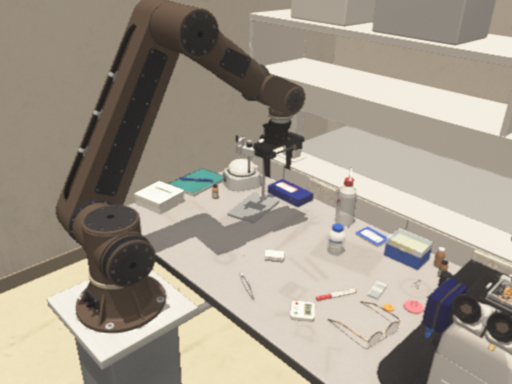

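View pics/side0.png

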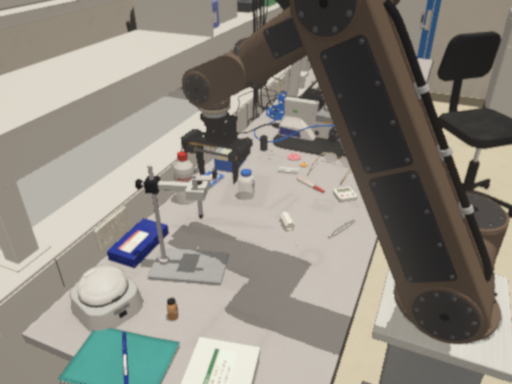

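The scene view shows the cap at about (275,256), the stand base at (255,207), the white-blue bottle at (337,238), the timer at (303,311) and the oil bottle at (215,190). In the side view the cap is at (287,220), the stand base at (190,265) and the probe tip near (200,215). Next I'll enlarge the stand head and the cap.

```bash
cat > h.py <<'E'
import numpy as np, cv2
from cell import state, read_camera
def ray(c,uv):
    K,R,t=(np.array(c[k]) for k in "KRt")
    return -R.T@t, R.T@np.linalg.solve(K,[uv[0],uv[1],1.])
def onz(c,uv,z):
    o,d=ray(c,uv); return o+d*(z-o[2])/d[2]
def tri(c1,p1,c2,p2):
    o1,d1=ray(c1,p1);o2,d2=ray(c2,p2)
    s=np.linalg.lstsq(np.c_[d1,-d2],o2-o1,rcond=None)[0]
    a,b=o1+s[0]*d1,o2+s[1]*d2
    return (a+b)/2, np.linalg.norm(a-b)
def proj(c,X):
    p=np.array(c["K"])@(np.array(c["R"])@np.array(X,float)+c["t"]); return p[:2]/p[2]
def crop(c,x,y,w,h,s):
    return cv2.resize(c["color"][y:y+h,x:x+w,::-1],None,fx=s,fy=s,interpolation=cv2.INTER_CUBIC)
E
python3 - <<'E'
from h import *
s=read_camera("scene");d=read_camera("side");w=read_camera("wrist")
im=np.zeros((600,800,3),np.uint8)
im[:300,:400]=crop(s,220,125,80,60,5)   # stand head scene
im[300:,:400]=crop(s,235,225,80,60,5)   # cap scene
im[:300,400:]=crop(d,135,160,80,60,5)   # head side
im[300:,400:]=crop(d,250,190,80,60,5)   # cap side
cv2.imwrite("pics/c1.png",im)
cv2.imwrite("pics/w0.png",w["color"][:,:,::-1])
print(onz(s,(275,256),15),onz(d,(287,220),15))
E
```

```text
[ 473.56807191 -152.45999402   15.        ] [ 474.39264793 -147.48927119   15.        ]
```

View pics/c1.png

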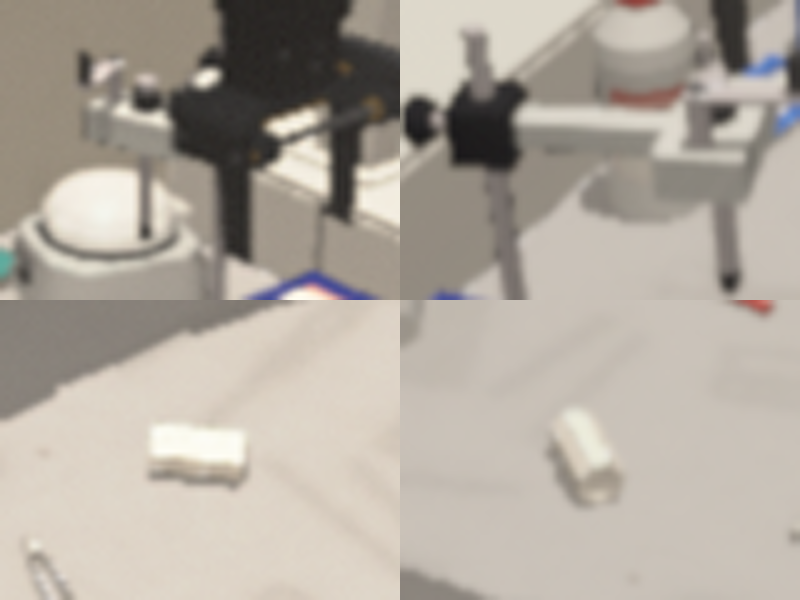

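View pics/w0.png

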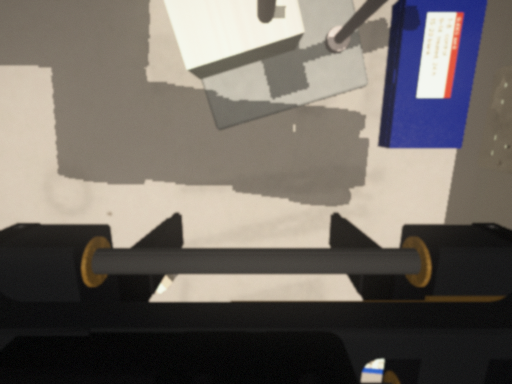

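Run:
```python
from h import *
s=read_camera("scene");d=read_camera("side")
P=lambda a,b:tri(s,a,d,b)
print("tip",P((249.4,172.2),(201,216.5)))
print("knob",P((236.6,138.6),(214.5,175)))
print("head",P((249.2,143.5),(198,182)))
def base(im,c):
    pass
# rod foot from side on base top z=14
print("rodfoot side",onz(d,(163,261),14))
im=np.zeros((600,800,3),np.uint8)
im[:300]=crop(s,215,125,100,100,8)[0:300]
cv2.imwrite("pics/tmp.png",im)
im=np.zeros((600,800,3),np.uint8)
im[:,:400]=crop(s,225,175,80,120,5)
im[:,400:]=crop(d,145,165,80,120,5)
cv2.imwrite("pics/c2.png",im)
```

```text
tip (array([613.97381822, 124.29864709, 171.76576669]), np.float64(3.541774471623951))
knob (array([560.02512236, 135.14844674, 312.42561239]), np.float64(3.380767751669811))
head (array([612.16177011, 128.63798794, 280.32880102]), np.float64(9.004691718959613))
rodfoot side [723.92344257 162.82712229  14.        ]
```

View pics/c2.png

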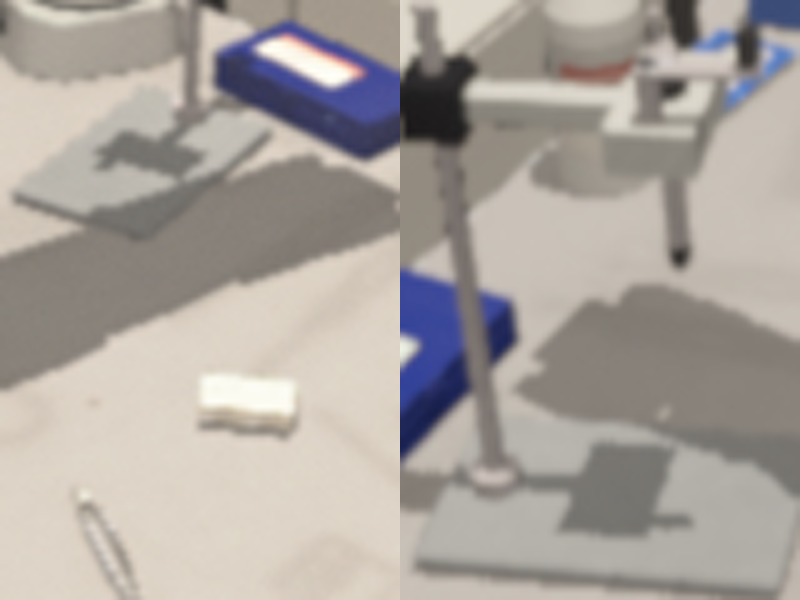

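The tip is at about (614,124,171). The stand's x-axis yaw is about 19.5°, the pivot is near (605,150), and the knob is near (560,135,315), about 1.6 rad open. I'll push the knob round with shut fingers.

Call:
carry_out:
  moves:
    - {"slide": [0,0,-0.09],"spin": 0}
    - {"slide": [0,0,-0.09],"spin": 0}
    - {"slide": [0,0,-0.09],"spin": 0}
    - {"slide": [0,0,-0.09],"spin": 0}
    - {"slide": [0.08,-0.036,0],"spin": 0}
    - {"slide": [0.08,-0.036,0],"spin": 0}
    - {"slide": [0.08,-0.036,0],"spin": 0}
    - {"slide": [0.08,-0.036,0],"spin": 0}
    - {"slide": [0.08,-0.04,0],"spin": 0}
    - {"slide": [0,0,0],"spin": 0}
  hand: 1

```text
t: 1.23
eef_pos: [548.9, 164.3, 359.2]
tcp_rot: [3.141, -0.001, 1.574]
ft_force: [0.5, -0.7, -0.3]
opening: 0.356
grip_force: 0.0
```

Run:
```python
from h import *
s=read_camera("scene");d=read_camera("side")
im=np.zeros((600,800,3),np.uint8)
im[:,:400]=crop(s,215,100,80,120,5)
im[:,400:]=crop(d,155,105,80,120,5)
cv2.imwrite("pics/c3.png",im)
st=state();print(st["t"],st["eef_pos"],st["tcp_rot"],st["joints"])
```

```text
1.3333 [550.90667696 161.0439204  358.97377638] [3.14097625e+00 4.94368041e-05 1.57312188e+00] [ 1.69403483e-01  3.05138236e-01  1.46986980e+00 -1.54486592e-04
  1.36598502e+00  1.67109285e-01]
```

View pics/c3.png

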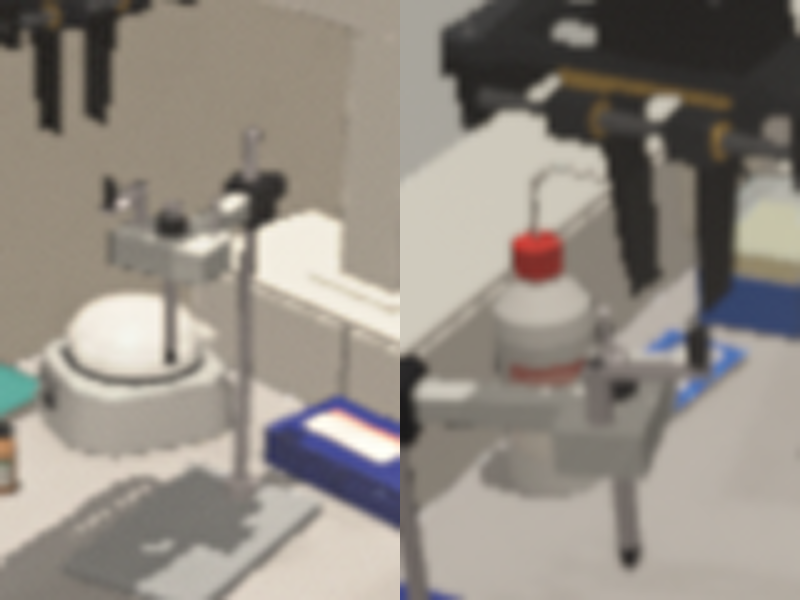

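Run:
```python
import numpy as np
a=np.radians(19.5);xs=np.array([np.cos(a),np.sin(a)]);ys=np.array([-np.sin(a),np.cos(a)])
piv=np.array([614,124.3])+27*ys
p=np.array([550.9,161.0])
print("pivot",piv)
for th in [1.5,1.3,1.1,.9,.7,.5,.3,.15,0]:
    k=piv+48*(-np.sin(th)*xs-np.cos(th)*ys); t=np.cos(th)*xs-np.sin(th)*ys
    q=k-18*t; d=q-p; print(th,q.round(1),"tool x,y units",(d[1]/400).round(3),(d[0]/400).round(3)); p=q
```

```text
pivot [604.9872148  149.75132026]
1.5 [553.8 147.1] tool x,y units -0.035 0.007
1.3 [555.3 137. ] tool x,y units -0.025 0.004
1.1 [558.9 127.3] tool x,y units -0.024 0.009
0.9 [564.3 118.6] tool x,y units -0.022 0.013
0.7 [571.2 111.2] tool x,y units -0.019 0.017
0.5 [579.6 105.2] tool x,y units -0.015 0.021
0.3 [588.9 101.1] tool x,y units -0.01 0.023
0.15 [596.4  99.2] tool x,y units -0.005 0.019
0 [604.   98.5] tool x,y units -0.002 0.019
```

Call:
carry_out:
  moves:
    - {"slide": [0,0,0.06],"spin": 0}
    - {"slide": [0,0,0.055],"spin": 0}
    - {"slide": [0,0,0],"spin": 0}

```text
t: 1.58
eef_pos: [550.6, 158.8, 308.9]
tcp_rot: [-3.136, 0.001, 1.57]
ft_force: [-0.4, -0.2, 0.1]
opening: 0.063
grip_force: 0.0
```

Call:
carry_out:
  moves:
    - {"slide": [0,0,-0.012],"spin": 0}
    - {"slide": [-0.03,0.007,0],"spin": 0}
    - {"slide": [-0.03,0.004,0],"spin": 0}
    - {"slide": [-0.024,0.009,0],"spin": 0}
    - {"slide": [-0.022,0.013,0],"spin": 0}
    - {"slide": [-0.019,0.017,0],"spin": 0}
    - {"slide": [-0.015,0.021,0],"spin": 0}
    - {"slide": [-0.01,0.023,0],"spin": 0}
    - {"slide": [-0.005,0.019,0],"spin": 0}
    - {"slide": [0,0,0],"spin": 0}
    - {"slide": [0,0,0],"spin": 0}

```text
t: 2.5
eef_pos: [597.1, 98.0, 317.0]
tcp_rot: [-3.141, 0.0, 1.571]
ft_force: [-1.2, -0.1, -0.4]
opening: 0.003
grip_force: 0.0
```

Run:
```python
from h import *
s=read_camera("scene");d=read_camera("side")
im=np.zeros((600,800,3),np.uint8)
im[:,:400]=crop(s,215,100,80,120,5)
im[:,400:]=crop(d,155,105,80,120,5)
cv2.imwrite("pics/c4.png",im)
st=state();print(st["t"],st["eef_pos"],st["tcp_rot"],st["ft_force"])
```

```text
2.6 [596.55183029  98.28285055 317.30093278] [-3.14152944e+00  9.73906617e-05  1.57116065e+00] [ 0.15454124 -0.44321102  0.29374629]
```

View pics/c4.png

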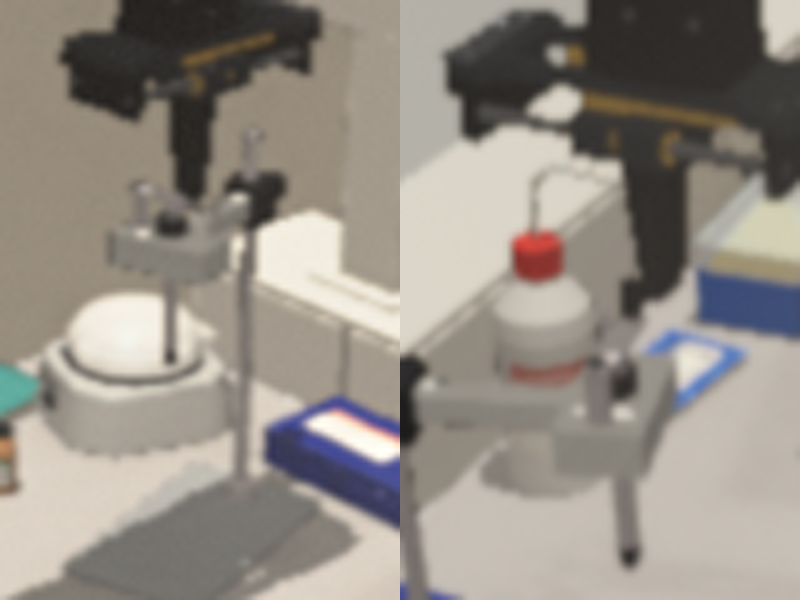

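The retainer now lies nearly across the head, with the knob at scene (250,140). I'll keep nudging it until the force shows the stop.

Call:
carry_out:
  moves:
    - {"slide": [0,0.012,0],"spin": 0}
    - {"slide": [0,0.012,0],"spin": 0}
    - {"slide": [0,0,0],"spin": 0}
    - {"slide": [0,0,0],"spin": 0}

```text
t: 2.93
eef_pos: [605.4, 98.5, 317.5]
tcp_rot: [-3.139, -0.0, 1.571]
ft_force: [-6.5, 1.2, 2.8]
opening: 0.004
grip_force: 3.6
```

Call:
carry_out:
  moves:
    - {"slide": [0,0.007,0],"spin": 0}
    - {"slide": [0,0,0],"spin": 0}
    - {"slide": [0,0,0],"spin": 0}

```text
t: 3.18
eef_pos: [606.1, 98.5, 317.3]
tcp_rot: [-3.134, -0.0, 1.572]
ft_force: [-19.2, -0.4, 5.1]
opening: 0.005
grip_force: 9.6
```

The retainer is hard on its stop (19 N at x=606). I'll back off and rise, then measure the cap.

Call:
carry_out:
  moves:
    - {"slide": [-0.01,-0.05,0],"spin": 0}
    - {"slide": [0,0,-0.08],"spin": 0}
    - {"slide": [-0.08,-0.04,0],"spin": 0}
    - {"slide": [-0.09,-0.03,0],"spin": 0}
    - {"slide": [-0.09,-0.03,0],"spin": 0}
    - {"slide": [-0.09,-0.03,0],"spin": 0}
    - {"slide": [-0.09,-0.03,0.03],"spin": 0}
    - {"slide": [-0.09,0,0.08],"spin": 0}
    - {"slide": [-0.08,0,0.08],"spin": 0}
    - {"slide": [0,0,0],"spin": 0}
  hand: 0.3

```text
t: 4.02
eef_pos: [523.6, -146.2, 275.7]
tcp_rot: [-3.136, -0.001, 1.568]
ft_force: [-0.3, -0.2, -1.0]
opening: 0.649
grip_force: 0.0
```

Run:
```python
from h import *
s=read_camera("scene");d=read_camera("side");w=read_camera("wrist")
st=state();print(st["t"],st["eef_pos"],st["tcp_rot"])
X=(474,-150,15)
for n,c in (("s",s),("d",d),("w",w)):
    u,v=proj(c,X).astype(int); print(n,u,v)
    r=50 if n=="w" else 22
    if not(0<u<512 and 0<v<384): continue
    x0,y0=max(0,u-r),max(0,v-r); sub=c["color"][y0:y0+2*r,x0:x0+2*r]
    g=sub.min(2); thr,m=cv2.threshold(g,0,255,cv2.THRESH_OTSU)
    k,l,stt,cen=cv2.connectedComponentsWithStats(m)
    print(thr,[(stt[i].tolist(),cen[i].round(1).tolist()) for i in range(1,k) if stt[i][4]>15])
    i=1+np.argmax(stt[1:,4]); cs,_=cv2.findContours((l==i).astype(np.uint8),0,1); (cx,cy),wh,an=cv2.minAreaRect(cs[0])
    b=cv2.boxPoints(((cx,cy),wh,an))+[x0,y0]; print(b.round(1).tolist()); print([onz(c,p,22).round(1)[:2].tolist() for p in b])
cv2.imwrite("pics/w5.png",w["color"][:,:,::-1])
```

```text
4.1667 [ 525.44774013 -142.67885699  280.67508537] [3.14120875e+00 4.59136537e-06 1.57013739e+00]
s 274 255
162.0 [([0, 0, 20, 4, 56], [7.2, 1.2]), ([0, 17, 44, 27, 935], [21.9, 32.2])]
[[252.0, 250.0], [295.0, 250.0], [295.0, 276.0], [252.0, 276.0]]
[[434.3, -85.2], [539.8, -179.5], [436.2, -272.7], [339.3, -185.4]]
d 287 219
156.0 [([0, 0, 44, 44, 1357], [25.3, 16.6]), ([11, 24, 7, 9, 29], [14.0, 27.9])]
[[265.0, 197.0], [308.0, 197.0], [308.0, 240.0], [265.0, 240.0]]
[[583.5, -231.6], [451.2, -287.3], [381.8, -70.3], [496.5, -21.8]]
w 223 170
158.0 [([0, 7, 100, 93, 6657], [42.3, 62.9])]
[[173.0, 127.0], [272.0, 127.0], [272.0, 219.0], [173.0, 219.0]]
[[401.1, -82.9], [548.5, -83.0], [550.3, -227.7], [390.6, -227.6]]
```

View pics/w5.png

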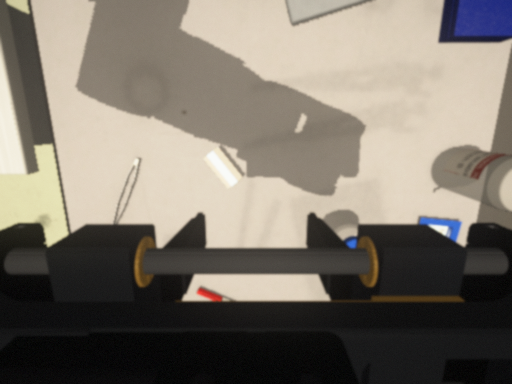

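The wrist view shows the cap running from about (213,151) to (236,185), which is a world azimuth of roughly -56°. I'll compute it with a brighter mask.

Run:
```python
from h import *
w=read_camera("wrist")
sub=w["color"][130:205,190:260]; g=sub.min(2); print(np.percentile(g,[5,25,50,75,90,95,99]))
for thr in (215,225,235):
    m=(g>thr).astype(np.uint8); k,l,stt,cen=cv2.connectedComponentsWithStats(m); i=1+np.argmax(stt[1:,4])
    cs,_=cv2.findContours((l==i).astype(np.uint8),0,1); r=cv2.minAreaRect(cs[0]); b=cv2.boxPoints(r)+[190,130]
    P=[onz(w,p,27)[:2] for p in b]; print(thr,stt[i],b.round(1).tolist(),np.round(P,1).tolist(), "c",np.mean(P,0).round(1))
    e=[P[1]-P[0],P[2]-P[1]]; print([ (np.linalg.norm(v).round(1), np.degrees(np.arctan2(v[1],v[0])).round(1)) for v in e])
st=state();print(st["t"],st["eef_pos"],st["tcp_rot"],st["joints"])
```

```text
[116. 122. 195. 198. 210. 241. 248.]
215 [ 15  21  32  36 464] [[202.7, 157.2], [212.1, 149.4], [238.0, 180.8], [228.6, 188.6]] [[444.9, -126.9], [459.5, -115.2], [497.8, -163.4], [483.0, -175.7]] c [ 471.3 -145.3]
[(np.float64(18.7), np.float64(38.5)), (np.float64(61.5), np.float64(-51.6))]
225 [ 16  21  31  35 376] [[204.8, 156.3], [212.2, 150.2], [237.2, 180.7], [229.8, 186.8]] [[448.1, -125.5], [459.7, -116.3], [496.5, -163.2], [484.8, -172.9]] c [ 472.3 -144.5]
[(np.float64(14.8), np.float64(38.3)), (np.float64(59.6), np.float64(-51.9))]
235 [ 17  22  29  34 310] [[205.7, 155.9], [211.9, 150.8], [236.5, 181.0], [230.3, 186.0]] [[449.4, -124.9], [459.1, -117.3], [495.4, -163.6], [485.6, -171.6]] c [ 472.4 -144.4]
[(np.float64(12.3), np.float64(38.3)), (np.float64(58.8), np.float64(-51.9))]
4.2167 [ 525.6392827  -142.18559622  281.21319998] [3.14015095e+00 4.06406760e-04 1.57113914e+00] [-3.85580764e-01  3.11277268e-01  1.66636696e+00  1.81050069e-04
  1.16245978e+00 -3.85995640e-01]
```

Call:
carry_out:
  moves:
    - {"slide": [-0.004,-0.066,0],"spin": 0}
    - {"slide": [-0.004,-0.066,0],"spin": 0}
    - {"slide": [0,0,0.09],"spin": -0.212}
    - {"slide": [0,0,0.09],"spin": -0.212}
    - {"slide": [0,0,0.09],"spin": -0.212}
    - {"slide": [0,0,0.09],"spin": -0.212}
    - {"slide": [0,0,0.09],"spin": -0.212}
    - {"slide": [0,0,0.08],"spin": -0.212}
    - {"slide": [0,0,0],"spin": 0}
    - {"slide": [0,0,0],"spin": 0}

```text
t: 5.05
eef_pos: [472.7, -145.0, 68.6]
tcp_rot: [-3.141, -0.001, 2.235]
ft_force: [0.6, 0.6, 0.9]
opening: 0.699
grip_force: 0.0
```

Call:
carry_out:
  moves:
    - {"slide": [0,0,0.08],"spin": 0}
    - {"slide": [0,0,0.05],"spin": 0}
    - {"slide": [0,0,0.026],"spin": 0}
    - {"slide": [0,0,0],"spin": 0}

```text
t: 5.38
eef_pos: [472.9, -145.6, 6.3]
tcp_rot: [3.141, 0.0, 2.235]
ft_force: [-0.1, 0.2, -1.0]
opening: 0.697
grip_force: 0.0
```

Call:
carry_out:
  moves:
    - {"slide": [0,0,0],"spin": 0}
    - {"slide": [0,0,0],"spin": 0}
    - {"slide": [0,0,0],"spin": 0}
    - {"slide": [0,0,0],"spin": 0}
    - {"slide": [0,0,0],"spin": 0}
    - {"slide": [0,0,0],"spin": 0}
    - {"slide": [0,0,0],"spin": 0}
  hand: 1

```text
t: 5.97
eef_pos: [472.4, -145.9, 6.2]
tcp_rot: [3.141, 0.0, 2.237]
ft_force: [-0.2, -0.3, 5.6]
opening: 0.314
grip_force: 30.0
```

Call:
carry_out:
  moves:
    - {"slide": [0,0,-0.08],"spin": 0}
    - {"slide": [0,0,-0.1],"spin": 0.2}
    - {"slide": [0,0,-0.1],"spin": 0.22}
    - {"slide": [0,0,-0.1],"spin": 0.22}
    - {"slide": [0,0,-0.1],"spin": 0.22}
    - {"slide": [0,0,-0.1],"spin": 0.22}
    - {"slide": [0,0,-0.1],"spin": 0.22}
    - {"slide": [0,0,-0.1],"spin": 0.22}
    - {"slide": [0,0,-0.1],"spin": 0.22}
    - {"slide": [0,0,-0.1],"spin": 0.22}
    - {"slide": [0,0,-0.1],"spin": 0.22}
    - {"slide": [0,0,0],"spin": 0}

```text
t: 6.97
eef_pos: [473.0, -146.1, 445.1]
tcp_rot: [3.131, -0.001, 1.088]
ft_force: [0.6, 0.3, -0.0]
opening: 0.311
grip_force: 30.0
```

Call:
carry_out:
  moves:
    - {"slide": [-0.1,-0.011,0],"spin": 0}
    - {"slide": [-0.1,-0.011,0],"spin": 0}
    - {"slide": [-0.1,-0.011,0],"spin": 0}
    - {"slide": [-0.1,-0.011,0],"spin": 0}
    - {"slide": [-0.1,-0.011,0],"spin": 0}
    - {"slide": [-0.1,-0.011,0],"spin": 0}
    - {"slide": [-0.1,-0.011,0],"spin": 0}
    - {"slide": [-0.1,-0.011,0],"spin": 0}
    - {"slide": [-0.1,-0.011,0],"spin": 0}
    - {"slide": [-0.1,-0.011,0],"spin": 0}
    - {"slide": [-0.1,-0.011,0],"spin": 0.1}
    - {"slide": [0,0,-0.1],"spin": 0.2}

```text
t: 7.97
eef_pos: [223.8, -518.5, 470.3]
tcp_rot: [-3.13, -0.007, 0.933]
ft_force: [0.9, -0.6, -0.9]
opening: 0.31
grip_force: 30.0
```

Call:
carry_out:
  moves:
    - {"slide": [0,0,-0.1],"spin": 0.2}
    - {"slide": [0,0,0],"spin": 0.2}
    - {"slide": [0,0,0],"spin": 0.2}
    - {"slide": [0,0,0],"spin": 0}

```text
t: 8.3
eef_pos: [227.6, -514.9, 517.8]
tcp_rot: [-3.142, -0.0, 0.619]
ft_force: [0.2, 0.9, -0.8]
opening: 0.308
grip_force: 30.0
```

Run:
```python
from h import *
s=read_camera("scene");st=state();p=st["eef_pos"];print(st["t"],p,st["tcp_rot"],st["joints"])
u,v=proj(s,p+[0,0,10]).round().astype(int);print(u,v)
u0,v0=u-20,v-15
cv2.imwrite("pics/c5.png",crop(s,u0,v0,40,30,16))
g=s["color"].min(2); print(g[v-8:v+9,u-12:u+13])
```

```text
8.35 [ 227.66308969 -514.76469568  517.50622259] [-3.14091185e+00 -3.12699015e-04  6.25771619e-01] [-1.27177951e+00  2.52616096e-01  1.15438504e+00  7.86986104e-05
  1.73533666e+00 -3.26742046e-01]
332 169
[[223 177  95  47  49  62 100 128 132 134 139 149 156 156 157 156 155 154
  150 150 148 126  77  49  47]
 [223 177  95  45  48  65 108 133 135 133 144 153 158 157 157 157 156 153
  149 150 146 121  74  48  49]
 [222 177  96  45  48  66 106 132 134 136 146 156 157 156 155 158 157 153
  151 151 150 125  75  47  46]
 [222 178  95  46  50  69 105 130 134 133 144 155 156 157 158 156 156 153
  150 152 153 130  78  48  47]
 [222 178  96  45  50  75 109 129 133 133 144 155 157 156 156 156 154 153
  149 150 150 125  74  48  54]
 [223 178  94  48  56  84 115 130 134 139 151 158 157 155 156 155 153 150
  150 149 139 111  66  46  67]
 [223 177  94  46  59  94 122 136 150 172 192 192 182 179 178 169 158 150
  148 146 136 103  62  47  71]
 [222 177  94  45  65 108 140 158 183 208 227 230 226 224 221 204 178 160
  151 148 134 100  61  47  74]
 [222 186 113  57  69 121 158 178 192 194 195 195 194 
[... 191 characters left out ...]
56 150 143 136 135 138 145 151 155 169
  176 166 134  85  52  86 165]
 [225 223 177  96  94 146 165 152 141 141 139 138 137 137 140 140 144 156
  170 178 150  93  83 122 179]
 [225 222 177  96  94 136 150 141 138 143 146 147 146 145 144 138 137 146
  159 171 145 101 144 192 213]
 [225 222 185 116 101 136 148 139 139 147 151 152 154 151 146 141 131 136
  150 157 129 101 165 217 226]
 [225 225 210 170 136 146 151 144 141 147 155 156 156 152 147 138 128 132
  150 152 124 100 166 221 225]
 [225 225 225 211 185 167 160 157 152 153 153 157 156 152 145 137 128 136
  152 156 139 130 178 221 226]
 [224 226 225 222 198 166 161 171 172 161 155 155 154 151 144 141 146 150
  151 154 170 194 213 225 220]]
```

View pics/c5.png

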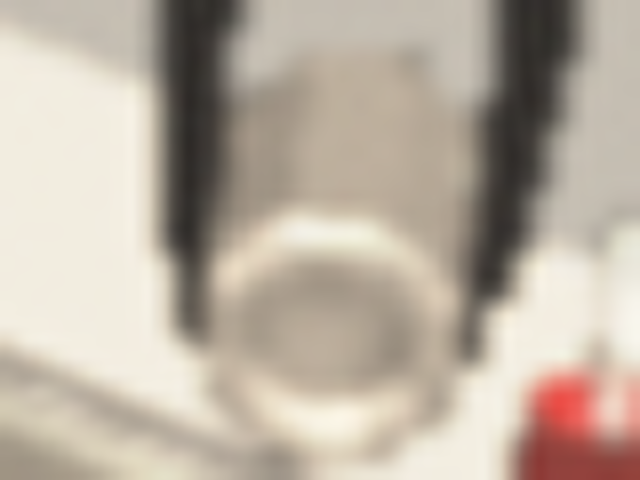

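End B shows a light disc about 11 px across with a dark crescent, which isn't conclusive on its own. I'll turn the cap about 170° and compare end A.

Call:
carry_out:
  moves:
    - {"slide": [0,0,0],"spin": 0.232}
    - {"slide": [0,0,0],"spin": 0.232}
    - {"slide": [0,0,0],"spin": 0.232}
    - {"slide": [0,0,0],"spin": 0.232}
    - {"slide": [0,0,0],"spin": 0.232}
    - {"slide": [0,0,0],"spin": 0.232}
    - {"slide": [0,0,0],"spin": 0.232}
    - {"slide": [0,0,0],"spin": 0.232}
    - {"slide": [0,0,0],"spin": 0.232}
    - {"slide": [0,0,0],"spin": 0.232}
    - {"slide": [0,0,0],"spin": 0.232}
    - {"slide": [0,0,0],"spin": 0.232}

```text
t: 9.35
eef_pos: [227.8, -514.7, 517.3]
tcp_rot: [-3.141, 0.001, -0.835]
ft_force: [-0.8, -0.2, -0.1]
opening: 0.313
grip_force: 30.0
```

Call:
carry_out:
  moves:
    - {"slide": [0,0,0],"spin": 0.232}
    - {"slide": [0,0,0],"spin": 0.232}
    - {"slide": [0,0,0],"spin": 0.232}
    - {"slide": [0,0,0],"spin": 0.232}
    - {"slide": [0,0,0],"spin": 0.232}
    - {"slide": [0,0,0],"spin": 0.232}
    - {"slide": [0,0,0],"spin": 0.232}
    - {"slide": [0,0,0],"spin": 0.232}
    - {"slide": [0,0,0],"spin": 0.232}
    - {"slide": [0,0,0],"spin": 0.232}
    - {"slide": [0,0,0],"spin": 0.232}
    - {"slide": [0,0,0],"spin": 0}

```text
t: 10.35
eef_pos: [227.8, -514.7, 517.4]
tcp_rot: [3.141, 0.001, -2.172]
ft_force: [-0.4, -0.2, -1.0]
opening: 0.314
grip_force: 30.0
```

Run:
```python
from h import *
s=read_camera("scene");st=state();p=st["eef_pos"];print(st["t"],p,st["tcp_rot"],st["joints"])
u,v=proj(s,p+[0,0,10]).round().astype(int);print(u,v)
g=s["color"].min(2); print(g[v-2:v+10,u-9:u+11])
```

```text
10.4 [ 227.80831553 -514.70158069  517.43603145] [ 3.14092558e+00  6.50010094e-04 -2.16462655e+00] [-1.27150308e+00  2.52698396e-01  1.15444373e+00  8.93432345e-05
  1.73537775e+00  2.46393418e+00]
332 169
[[ 45  47  45  54  82 119 139 142 142 141 145 155 159 157 156 155 154 139
  105  65]
 [ 43  46  45  55  90 124 139 141 141 143 154 176 186 180 172 166 161 156
  134  92]
 [ 45  44  47  59  96 129 141 141 140 148 178 205 218 218 204 185 167 162
  149 122]
 [ 45  46  47  58  93 126 139 142 149 162 188 201 196 189 181 164 152 151
  146 136]
 [ 55  44  45  58  88 115 132 155 181 197 192 177 161 152 145 136 135 138
  137 138]
 [ 82  44  46  60  88 110 138 180 209 202 173 149 139 136 135 134 133 133
  129 133]
 [111  55  46  59  86 109 133 182 204 178 148 133 133 136 138 138 137 135
  130 129]
 [166 103  57  59  88 107 125 158 174 156 137 133 136 137 138 138 139 136
  130 127]
 [208 157  82  57  80 103 119 142 157 148 139 138 138 139 139 138 139 138
  132 130]
 [222 183 127 108 115 120 118 135 151 147 138 138 138 138 139 138 138 136
  134 134]
 [224 215 199 197 195 178 147 139 149 151 145 138 139 138 138 137 138 136
  137 137]
 [224 224 225 225 225 213 178 145 151 159 159 149 141 139 139 142 148 150
  147 146]]
```

End A's disc is flat at about 138, as a near floor would be. End B grades from 136 to 157 from top to bottom, as the wall of a deep bore would. So the deep hole is most likely end B, on the tool's -x side. I'll turn so that -x faces outward.

The moves offer only z spin, so I'll then see how the tool behaves at the edge of reach.

Call:
carry_out:
  moves:
    - {"slide": [0,0,-0.015],"spin": -0.235}
    - {"slide": [0,0,-0.015],"spin": -0.235}
    - {"slide": [0,0,-0.015],"spin": -0.235}
    - {"slide": [0,0,-0.015],"spin": -0.235}
    - {"slide": [0,0,-0.015],"spin": -0.235}
    - {"slide": [0,0,-0.015],"spin": -0.235}
    - {"slide": [0,0,-0.015],"spin": -0.235}
    - {"slide": [0,0,-0.015],"spin": -0.235}
    - {"slide": [0,0,-0.015],"spin": -0.235}
    - {"slide": [0,0,-0.015],"spin": -0.235}
    - {"slide": [0,0,-0.015],"spin": -0.235}
    - {"slide": [0,0,-0.015],"spin": -0.235}

```text
t: 11.4
eef_pos: [227.8, -514.8, 589.9]
tcp_rot: [-3.141, 0.0, -0.68]
ft_force: [-0.9, -0.3, -1.2]
opening: 0.308
grip_force: 30.0
```

Call:
carry_out:
  moves:
    - {"slide": [0,0,0],"spin": -0.235}
    - {"slide": [0,0,0],"spin": -0.235}
    - {"slide": [0,0,0],"spin": -0.235}
    - {"slide": [0,0,0],"spin": -0.235}
    - {"slide": [0,0,0],"spin": -0.235}
    - {"slide": [0,0,0],"spin": -0.235}
    - {"slide": [0,0,0],"spin": -0.235}
    - {"slide": [0,0,0],"spin": -0.235}
    - {"slide": [0,0,0],"spin": -0.235}
    - {"slide": [0,0,0],"spin": -0.235}
    - {"slide": [0,0,0],"spin": -0.235}
    - {"slide": [0,0,0],"spin": -0.235}

```text
t: 12.4
eef_pos: [227.8, -514.8, 589.6]
tcp_rot: [-3.141, -0.0, 0.797]
ft_force: [0.5, -0.4, -0.9]
opening: 0.309
grip_force: 30.0
```

Call:
carry_out:
  moves:
    - {"slide": [0,0,0],"spin": -0.235}
    - {"slide": [0,0,0],"spin": -0.235}
    - {"slide": [0,0,0],"spin": -0.235}
    - {"slide": [0,0,0],"spin": -0.235}
    - {"slide": [0,0,0],"spin": -0.235}
    - {"slide": [0,0,0],"spin": -0.235}
    - {"slide": [0,0,0],"spin": -0.235}
    - {"slide": [0,0,0],"spin": -0.235}
    - {"slide": [0,0,0],"spin": -0.2}
    - {"slide": [0,0,0],"spin": 0}

```text
t: 13.23
eef_pos: [227.8, -514.8, 589.6]
tcp_rot: [3.142, -0.0, 1.883]
ft_force: [-0.3, 0.4, -1.0]
opening: 0.311
grip_force: 30.0
```

Run:
```python
from h import *
st=state();print(st["t"],st["eef_pos"],st["tcp_rot"],st["joints"])
```

```text
13.2333 [ 227.78028431 -514.81845558  589.62846756] [ 3.14151789e+00 -4.83471797e-04  1.88345830e+00] [-1.27160295e+00  2.72929526e-01  9.49686000e-01  7.26173427e-05
  1.91946156e+00 -1.58424011e+00]
```

Call:
carry_out:
  moves:
    - {"slide": [-0.1,0,0],"spin": 0}
    - {"slide": [-0.1,0,0],"spin": 0}
    - {"slide": [-0.1,0,0],"spin": 0}
    - {"slide": [-0.1,0,0],"spin": 0}
    - {"slide": [-0.1,0,0],"spin": 0}
    - {"slide": [-0.1,0,0],"spin": 0}

```text
t: 13.73
eef_pos: [284.7, -701.7, 580.5]
tcp_rot: [3.141, 0.01, 1.873]
ft_force: [15.0, -36.8, 71.7]
opening: 0.31
grip_force: 30.0
```

Run:
```python
from h import *
st=state();print(st["t"],st["eef_pos"],st["tcp_rot"],st["joints"])
```

```text
13.7333 [ 284.71300887 -701.65679373  580.46805169] [3.14057693 0.01043978 1.8734642 ] [-1.27284641e+00  7.90929236e-01  4.68077310e-02  1.41981991e-03
  2.29342031e+00 -1.57457502e+00]
```

Call:
carry_out:
  moves:
    - {"slide": [0,0,0],"spin": 0}
    - {"slide": [0,0,0],"spin": 0}

```text
t: 13.9
eef_pos: [285.3, -704.7, 573.8]
tcp_rot: [3.141, 0.002, 1.873]
ft_force: [-0.0, -0.2, 0.7]
opening: 0.312
grip_force: 30.0
```

Run:
```python
from h import *
st=state();print(st["t"],st["eef_pos"],st["tcp_rot"],st["joints"],st["ft_force"])
```

```text
13.9 [ 285.28141448 -704.71942966  573.75955543] [3.14058380e+00 1.71558928e-03 1.87279555e+00] [-1.27329868e+00  7.96635437e-01  5.39259370e-02  1.35042180e-03
  2.28931980e+00 -1.57440895e+00] [-0.01551177 -0.21525648  0.74792   ]
```

Call:
carry_out:
  moves:
    - {"slide": [0.08,0,-0.04],"spin": 0}
    - {"slide": [0.08,0,-0.04],"spin": 0}
    - {"slide": [0.08,0,-0.04],"spin": 0}
    - {"slide": [0.08,0,-0.04],"spin": 0}
    - {"slide": [0.08,0,-0.04],"spin": 0}
    - {"slide": [0.08,0,-0.04],"spin": 0}
    - {"slide": [0.08,0,-0.04],"spin": 0}
    - {"slide": [0.08,0,-0.04],"spin": 0}
    - {"slide": [0.08,0,-0.04],"spin": 0}
    - {"slide": [0.08,0,-0.04],"spin": 0}
    - {"slide": [0.08,0,-0.04],"spin": 0}
    - {"slide": [0.08,0,-0.04],"spin": 0}

```text
t: 14.9
eef_pos: [170.9, -336.6, 768.9]
tcp_rot: [3.141, 0.021, 1.873]
ft_force: [0.5, -0.4, -0.3]
opening: 0.315
grip_force: 30.0
```

Run:
```python
from h import *
st=state();print(st["t"],st["eef_pos"],st["tcp_rot"],st["joints"],st["ft_force"])
```

```text
14.9 [ 170.94171863 -336.61753299  768.85729152] [3.14069383 0.02107168 1.87316912] [-1.27715509e+00  7.46723021e-02  7.14912310e-01  1.49401196e-03
  2.33094445e+00 -1.57849654e+00] [ 0.49209062 -0.37432409 -0.28490631]
```

Call:
carry_out:
  moves:
    - {"slide": [0.08,0,-0.01],"spin": 0}
    - {"slide": [0.08,0,-0.01],"spin": 0}
    - {"slide": [0.08,0,-0.01],"spin": 0}
    - {"slide": [0.08,0,-0.01],"spin": 0}
    - {"slide": [0.08,0,-0.01],"spin": 0}
    - {"slide": [0.08,0,-0.01],"spin": 0}
    - {"slide": [0,0,0],"spin": 0}
    - {"slide": [0,0,0],"spin": 0}

```text
t: 15.57
eef_pos: [113.8, -152.9, 789.4]
tcp_rot: [3.141, 0.024, 1.873]
ft_force: [0.3, -0.3, -0.7]
opening: 0.315
grip_force: 30.0
```

Run:
```python
from h import *
st=state();print(st["t"],st["eef_pos"],st["tcp_rot"],st["joints"],st["ft_force"])
```

```text
15.5667 [ 113.77458472 -152.86505083  789.4356952 ] [3.14082686 0.02388081 1.87317458] [-1.28588352e+00 -2.08972178e-01  8.95769752e-01  1.81303867e-03
  2.43093047e+00 -1.58688265e+00] [ 0.30568973 -0.33961528 -0.67415477]
```

Call:
carry_out:
  moves:
    - {"slide": [0.05,0,-0.08],"spin": 0}
    - {"slide": [0.05,0,-0.08],"spin": 0}
    - {"slide": [0.06,0,-0.06],"spin": 0}
    - {"slide": [0.08,0,-0.05],"spin": 0}
    - {"slide": [0.08,0,-0.05],"spin": 0}
    - {"slide": [0.08,0,-0.05],"spin": 0}
    - {"slide": [0.08,0,-0.05],"spin": 0}
    - {"slide": [0.08,0,-0.05],"spin": 0}

```text
t: 16.23
eef_pos: [76.1, 5.1, 902.0]
tcp_rot: [3.141, 0.033, 1.87]
ft_force: [1.8, -6.5, -1.2]
opening: 0.314
grip_force: 30.0
```

Run:
```python
from h import *
st=state();print(st["t"],st["eef_pos"],st["tcp_rot"],st["joints"],st["ft_force"],st["qvel"])
```

```text
16.2333 [ 76.08356959   5.09430214 902.02943082] [3.14126387 0.03332227 1.86997635] [-0.89797484 -0.14158822  0.32609763 -0.05534593  2.92561805 -1.25140764] [ 1.82160776 -6.51109716 -1.1689816 ] [ 1.57281075  0.02986641 -0.00295406 -0.18371792 -0.00377704  1.36401972]
```

Tilt does build up at the limits: 0.033 rad so far, and it persists. So the documented behaviour at the edge of reach lets the tool tilt outward. I'll go to a fully stretched 45° pose and press outward along the arm.

Call:
carry_out:
  moves:
    - {"slide": [-0.05,0,0.04],"spin": 0}
    - {"slide": [-0.08,0,0.04],"spin": 0}
    - {"slide": [-0.089,0,0.04],"spin": 0}
    - {"slide": [-0.089,0,0.04],"spin": 0}
    - {"slide": [-0.089,0,0.04],"spin": 0}
    - {"slide": [-0.089,0,0.04],"spin": 0}
    - {"slide": [-0.089,0,0.04],"spin": 0}
    - {"slide": [-0.089,0,0.04],"spin": 0}
    - {"slide": [-0.089,0,0.04],"spin": 0}
    - {"slide": [-0.089,0,0.04],"spin": 0}
    - {"slide": [-0.089,0,0.04],"spin": 0}
    - {"slide": [-0.089,0,0.04],"spin": 0}

```text
t: 17.23
eef_pos: [199.6, -391.1, 720.8]
tcp_rot: [-3.139, 0.029, 1.873]
ft_force: [-0.2, 0.7, -0.8]
opening: 0.313
grip_force: 30.0
```

```bash
cat > s.py <<'E'
from h import *
from scipy.spatial.transform import Rotation as Ro
st=state();R=Ro.from_euler("xyz",st["tcp_rot"]).as_matrix()
print(round(st["t"],2),st["eef_pos"].round(1),"rot",st["tcp_rot"].round(4),"j",st["joints"].round(3),"f",st["ft_force"].round(1),"tilt",round(float(np.arccos(-R[2,2])),4))
E
python3 s.py
```

```text
17.23 [ 199.6 -391.1  720.8] rot [-3.1389  0.0289  1.8728] j [-1.247  0.124  0.799 -0.004  2.19  -1.552] f [-0.2  0.7 -0.8] tilt 0.029
```

Call:
carry_out:
  moves:
    - {"slide": [-0.09,0,0],"spin": 0}
    - {"slide": [-0.09,0,0],"spin": 0}
    - {"slide": [-0.09,0,0],"spin": 0}
    - {"slide": [-0.08,0,0.02],"spin": 0}
    - {"slide": [-0.05,0,0.02],"spin": 0}
    - {"slide": [-0.02,0,0],"spin": 0}
    - {"slide": [-0.03,0,-0.02],"spin": 0}
    - {"slide": [-0.05,0,-0.04],"spin": 0}
    - {"slide": [-0.065,0,-0.07],"spin": 0}
    - {"slide": [-0.065,0,-0.07],"spin": 0}
    - {"slide": [-0.065,0,-0.07],"spin": 0}
    - {"slide": [-0.065,0,-0.07],"spin": 0}

```text
t: 18.23
eef_pos: [247.2, -581.2, 723.7]
tcp_rot: [3.136, 0.107, 1.872]
ft_force: [-0.2, 1.0, 0.2]
opening: 0.316
grip_force: 30.0
```

```bash
python3 s.py
```

```text
18.23 [ 247.2 -581.2  723.7] rot [3.1365 0.1066 1.8724] j [-1.276  0.582  0.047  0.009  2.406 -1.571] f [-0.2  1.   0.2] tilt 0.1067
```

Call:
carry_out:
  moves:
    - {"slide": [-0.081,0,-0.058],"spin": 0}
    - {"slide": [-0.082,0,-0.057],"spin": 0}
    - {"slide": [-0.083,0,-0.055],"spin": 0}
    - {"slide": [-0.084,0,-0.054],"spin": 0}
    - {"slide": [-0.085,0,-0.053],"spin": 0}
    - {"slide": [-0.085,0,-0.052],"spin": 0}
    - {"slide": [-0.086,0,-0.051],"spin": 0}
    - {"slide": [-0.087,0,-0.05],"spin": 0}
    - {"slide": [-0.088,0,-0.048],"spin": 0}
    - {"slide": [-0.088,0,-0.047],"spin": 0}
    - {"slide": [-0.089,0,-0.046],"spin": 0}
    - {"slide": [-0.089,0,-0.045],"spin": 0}

```text
t: 19.23
eef_pos: [252.8, -677.2, 713.2]
tcp_rot: [3.119, 0.335, 1.869]
ft_force: [-0.4, -0.1, 0.1]
opening: 0.313
grip_force: 30.0
```

```bash
python3 s.py
```

```text
19.23 [ 252.8 -677.2  713.2] rot [3.1187 0.3352 1.8689] j [-1.319  0.62   0.048  0.045  2.138 -1.59 ] f [-0.4 -0.1  0.1] tilt 0.3359
```

Call:
carry_out:
  moves:
    - {"slide": [-0.091,0.006,-0.042],"spin": 0}
    - {"slide": [-0.091,0.006,-0.041],"spin": 0}
    - {"slide": [-0.092,0.006,-0.039],"spin": 0}
    - {"slide": [-0.092,0.006,-0.037],"spin": 0}
    - {"slide": [-0.093,0.006,-0.036],"spin": 0}
    - {"slide": [-0.094,0.006,-0.034],"spin": 0}
    - {"slide": [-0.094,0.006,-0.032],"spin": 0}
    - {"slide": [-0.095,0.006,-0.03],"spin": 0}
    - {"slide": [-0.096,0.006,-0.028],"spin": 0}
    - {"slide": [-0.096,0.006,-0.026],"spin": 0}
    - {"slide": [-0.097,0.006,-0.024],"spin": 0}
    - {"slide": [-0.097,0.006,-0.022],"spin": 0}

```text
t: 20.23
eef_pos: [282.1, -748.0, 736.4]
tcp_rot: [3.098, 0.603, 1.859]
ft_force: [-0.3, 0.1, -0.2]
opening: 0.313
grip_force: 30.0
```

```bash
python3 s.py
```

```text
20.23 [ 282.1 -748.   736.4] rot [3.0983 0.6031 1.8589] j [-1.313  0.636  0.048  0.063  1.855 -1.578] f [-0.3  0.1 -0.2] tilt 0.6045
```

Call:
carry_out:
  moves:
    - {"slide": [-0.098,0.01,-0.018],"spin": 0}
    - {"slide": [-0.098,0.01,-0.016],"spin": 0}
    - {"slide": [-0.098,0.01,-0.014],"spin": 0}
    - {"slide": [-0.099,0.01,-0.011],"spin": 0}
    - {"slide": [-0.099,0.01,-0.009],"spin": 0}
    - {"slide": [-0.099,0.01,-0.007],"spin": 0}
    - {"slide": [-0.099,0.01,-0.004],"spin": 0}
    - {"slide": [-0.099,0.01,-0.002],"spin": 0}
    - {"slide": [-0.099,0.01,0],"spin": 0}
    - {"slide": [-0.099,0.01,0.003],"spin": 0}
    - {"slide": [-0.099,0.01,0.005],"spin": 0}
    - {"slide": [-0.099,0.01,0.008],"spin": 0}

```text
t: 21.23
eef_pos: [323.9, -813.1, 771.6]
tcp_rot: [3.063, 0.885, 1.836]
ft_force: [0.3, -0.1, -0.2]
opening: 0.312
grip_force: 30.0
```

```bash
python3 s.py
```

```text
21.23 [ 323.9 -813.1  771.6] rot [3.0627 0.8849 1.8357] j [-1.287  0.662  0.048  0.064  1.546 -1.56 ] f [ 0.3 -0.1 -0.2] tilt 0.8875
```

Call:
carry_out:
  moves:
    - {"slide": [-0.099,0.004,0.011],"spin": 0}
    - {"slide": [-0.099,0.004,0.013],"spin": 0}
    - {"slide": [-0.098,0.004,0.016],"spin": 0}
    - {"slide": [-0.098,0.004,0.018],"spin": 0}
    - {"slide": [-0.097,0.004,0.021],"spin": 0}
    - {"slide": [-0.097,0.004,0.023],"spin": 0}
    - {"slide": [-0.096,0.004,0.025],"spin": 0}
    - {"slide": [-0.096,0.004,0.027],"spin": 0}
    - {"slide": [-0.095,0.004,0.03],"spin": 0}
    - {"slide": [-0.094,0.004,0.032],"spin": 0}
    - {"slide": [-0.094,0.004,0.034],"spin": 0}
    - {"slide": [-0.093,0.004,0.036],"spin": 0}

```text
t: 22.23
eef_pos: [336.9, -880.6, 809.9]
tcp_rot: [2.991, 1.161, 1.774]
ft_force: [0.1, 0.8, -0.7]
opening: 0.312
grip_force: 30.0
```

```bash
python3 s.py
```

```text
22.23 [ 336.9 -880.6  809.9] rot [2.9909 1.1615 1.7744] j [-1.302  0.701  0.048  0.096  1.229 -1.577] f [ 0.1  0.8 -0.7] tilt 1.1664
```

Call:
carry_out:
  moves:
    - {"slide": [-0.092,0.006,0.038],"spin": 0}
    - {"slide": [-0.092,0.006,0.04],"spin": 0}
    - {"slide": [-0.091,0.006,0.042],"spin": 0}
    - {"slide": [-0.09,0.006,0.044],"spin": 0}
    - {"slide": [-0.089,0.006,0.046],"spin": 0}
    - {"slide": [-0.088,0.006,0.048],"spin": 0}
    - {"slide": [-0.087,0.006,0.05],"spin": 0}
    - {"slide": [-0.086,0.006,0.052],"spin": 0}
    - {"slide": [-0.084,0.006,0.054],"spin": 0}
    - {"slide": [-0.082,0.006,0.056],"spin": 0}
    - {"slide": [-0.081,0.006,0.058],"spin": 0}
    - {"slide": [-0.08,0.006,0.06],"spin": 0}

```text
t: 23.23
eef_pos: [355.3, -922.3, 850.5]
tcp_rot: [2.729, 1.41, 1.521]
ft_force: [-0.1, -0.4, -0.8]
opening: 0.313
grip_force: 30.0
```

```bash
echo 'print("X",R[:,0].round(3),"Y",R[:,1].round(3),"Z",R[:,2].round(3))'>>s.py; python3 s.py
```

```text
23.23 [ 355.3 -922.3  850.5] rot [2.7288 1.4103 1.5206] j [-1.295  0.738  0.048  0.112  0.934 -1.586] f [-0.1 -0.4 -0.8] tilt 1.4239
X [ 0.008  0.16  -0.987] Y [0.935 0.35  0.064] Z [ 0.355 -0.923 -0.146]
```

Call:
carry_out:
  moves:
    - {"slide": [-0.078,0.004,0.062],"spin": 0}
    - {"slide": [-0.077,0.004,0.063],"spin": 0}
    - {"slide": [-0.076,0.004,0.065],"spin": 0}
    - {"slide": [-0.075,0.004,0.066],"spin": 0}
    - {"slide": [-0.074,0.004,0.067],"spin": 0}
    - {"slide": [-0.073,0.004,0.068],"spin": 0}
    - {"slide": [0,0,0],"spin": 0}

```text
t: 23.82
eef_pos: [359.0, -937.7, 867.4]
tcp_rot: [2.056, 1.497, 0.851]
ft_force: [-0.3, -0.6, -0.0]
opening: 0.314
grip_force: 30.0
```

```bash
python3 s.py
```

```text
23.82 [ 359.  -937.7  867.4] rot [2.0556 1.4974 0.8508] j [-1.296  0.757  0.049  0.128  0.803 -1.598] f [-0.3 -0.6 -0. ] tilt 1.5366
X [ 0.048  0.055 -0.997] Y [0.932 0.356 0.065] Z [ 0.359 -0.933 -0.034]
```

Tilt is now 1.54 rad, with the tool horizontal and the cap upright with end B up. The tool's azimuth is -69°, so I'll fit the kinematics and check whether an approach from the stand's +y side is reachable.

```bash
cat > kin.py <<'E'
import numpy as np
from scipy.spatial.transform import Rotation as Ro
from scipy.optimize import least_squares
D=[([-.105616,.491577,1.55945,5e-6,1.091675,-.105606],[624.76,.04,214.05],[-3.14049,-.00012,1.57078]),
([-1.27178,.252616,1.154385,0,1.735337,-.326742],[227.66,-514.76,517.5],[-3.14091,-.0003,.62577]),
([-1.271603,.27293,.949686,0,1.919462,-1.58424],[227.78,-514.82,589.63],[3.1415,-.00048,1.88346]),
([-1.273299,.796635,.053926,.00135,2.28932,-1.574409],[285.28,-704.72,573.76],[3.14058,.0017,1.8728]),
([-1.285884,-.208972,.89577,.0018,2.43093,-1.586883],[113.77,-152.87,789.44],[3.14083,.02388,1.87317]),
([-1.319,.62,.048,.045,2.138,-1.59],[252.8,-677.2,713.2],[3.1187,.3352,1.8689]),
([-1.287,.662,.048,.064,1.546,-1.56],[323.9,-813.1,771.6],[3.0627,.8849,1.8357]),
([-1.296,.757,.049,.128,.803,-1.598],[359.,-937.7,867.4],[2.0556,1.4974,.8508])]
rz=lambda a:Ro.from_euler("z",a); ry=lambda a:Ro.from_euler("y",a)
def fk(q,P,s4=1,s6=1):
    c,d,h,L1,a3,L2,L=P
    A=rz(q[0]); B=A*ry(q[1]); C=B*ry(q[2]); W=C*rz(s4*q[3])*ry(q[4])*rz(s6*q[5])
    p=A.apply([c,d,h])+B.apply([0,0,L1])+C.apply([a3,0,L2])+W.apply([0,0,L])
    return p,W
def fit(s4,s6):
    W=[fk(q,np.zeros(7),s4,s6)[1] for q,_,_ in D]; T=[Ro.from_euler("xyz",r) for _,_,r in D]
    C=W[0].inv()*T[0]
    e=max((w*C*t.inv()).magnitude() for w,t in zip(W,T))
    r=least_squares(lambda P:np.concatenate([fk(q,P,s4,s6)[0]-p for q,p,_ in D]),[0,66,150,580,0,410,270])
    return r.x,C,e,np.abs(r.fun).max()
S=min(((fit(a,b),a,b) for a in(1,-1) for b in(1,-1)),key=lambda t:t[0][2])
(P,C,e,m),s4,s6=S
lo=np.array([-3.1,-.84,.05,-1.13,.06,-2.69]);hi=np.array([3.1,2.19,2.79,4.28,2.93,2.69])
def ik(p,R,q0,free=False):
    b=((lo+.02,hi-.02) if not free else (-7,7))
    def f(q):
        pp,W=fk(q,P,s4,s6); return np.r_[(pp-p)/100,(W*C*R.inv()).as_rotvec()*3]
    r=least_squares(f,np.clip(q0,lo+.03,hi-.03),bounds=b); return r.x,np.abs(r.fun).max()
E
python3 - <<'E'
from kin import *
print(P.round(1),e,m,s4,s6)
import itertools
tip=np.array([614,124.3,171.])
for az in (-69,-45,-20,0,20,45):
    Z=np.array([np.cos(np.radians(az)),np.sin(np.radians(az)),0]); X=np.array([0,0,-1.]);Y=np.cross(Z,X)
    best=[]
    for flip in (1,-1):
        R=Ro.from_matrix(np.c_[flip*X,flip*Y,Z])
        for j4 in (-1,0,1,2,3,4):
            q,er=ik(tip+Z*11,R,[.4,.8,1.2,j4,1.5,-1.5])
            if er<.02 and not any(np.allclose(q,b[1],atol=.05) for b in best): best.append((flip,q.round(2)))
    print(az,best)
E
```

```text
[1.000e-01 6.590e+01 1.967e+02 5.868e+02 4.310e+01 4.109e+02 2.719e+02] 0.0013175888440427493 0.39831700972194994 1 1
-69 []
-45 []
-20 [(1, array([0.37, 0.85, 2.24, 3.86, 1.53, 1.53])), (-1, array([ 0.37,  0.85,  2.24,  3.86,  1.53, -1.61]))]
0 [(1, array([0.16, 0.87, 2.36, 3.3 , 1.66, 1.58])), (-1, array([ 0.16,  0.87,  2.36,  3.3 ,  1.66, -1.56]))]
20 [(1, array([-0.08,  0.87,  2.37,  2.71,  1.66,  1.53])), (-1, array([-0.08,  0.87,  2.37,  2.71,  1.66, -1.61]))]
45 [(1, array([-0.29,  0.85,  2.22,  2.06,  1.54,  1.64])), (-1, array([-0.29,  0.85,  2.22,  2.06,  1.54, -1.5 ]))]
```

Model fits to 0.4 mm: the stand pose needs a tool azimuth of about -20° to 45° with j4 near π. I'll simulate the row-by-row behaviour to plan how pressing against the j4 limit drags the azimuth round.

```bash
cat > sim.py <<'E'
from kin import *
W=0.63
def step(q,slide,spin=0,w=None):
    w=w or W
    p,r=fk(q,P,s4,s6); R=r*C
    s=np.array(slide)*400; n=np.linalg.norm(s); s=s*min(1,41.7/max(n,1e-9))
    pt=p+R.apply(s); Rt=R*rz(np.radians(np.clip(spin*30,-7.16,7.16)))
    def f(x):
        pp,rr=fk(x,P,s4,s6); return np.r_[(pp-pt)/1000,w*((rr*C)*Rt.inv()).as_rotvec()]
    x=least_squares(f,np.clip(q,lo+1e-4,hi-1e-4),bounds=(lo,hi),xtol=1e-10,ftol=1e-10).x
    dq=x-q; k=np.max(np.abs(dq)/(.7*np.array([2.22,2.22,2.79,3.14,3.14,3.14])/12)); 
    return q+dq/max(1,k)
def world(q,v):  # world mm -> slide units
    return (fk(q,P,s4,s6)[1]*C).inv().apply(v)/400
def show(q,tag=""):
    p,r=fk(q,P,s4,s6); M=(r*C).as_matrix(); Z=M[:,2]
    print(tag,p.round(0),"q",q.round(2),"az",round(np.degrees(np.arctan2(Z[1],Z[0])),1),"el",round(np.degrees(np.arcsin(Z[2])),1),"X",M[:,0].round(2))
E
cat > /tmp/a.py <<'E'
from sim import *
# check against log: tilt phase 3
q=np.array([-1.319,.62,.048,.045,2.138,-1.59]);
q=np.maximum(q,lo)
for a,b in [(-.091,-.042),(-.091,-.041),(-.092,-.039),(-.092,-.037),(-.093,-.036),(-.094,-.034),(-.094,-.032),(-.095,-.03),(-.096,-.028),(-.096,-.026),(-.097,-.024),(-.097,-.022)]: q=step(q,[a,.006,b])
show(q,"expect j5 1.855"); 
q0=np.maximum([-1.296,.757,.049,.128,.803,-1.598],lo)
for _ in range(1): q0=step(q0,[0,0,0],-.124)
# retreat inward then sweep left in world
for el in (0,1):
  q=q0.copy()
  for i in range(8): q=step(q,world(q,[-12,30,-20*el-10]))
  show(q,"retreat")
  for i in range(70):
    p=fk(q,P,s4,s6)[0]; a=np.arctan2(p[1],p[0])+np.pi/2
    q=step(q,world(q,[40*np.cos(a),40*np.sin(a),0]))
    if i%10==9: show(q,i)
E
time python3 /tmp/a.py
```

```text
expect j5 1.855 [ 281. -746.  735.] q [-1.31  0.64  0.05  0.06  1.86 -1.58] az -69.1 el -55.9 X [-0.24  0.79 -0.56]
retreat [ 281. -742.  805.] q [-1.34  0.18  1.19  0.54  0.28 -2.1 ] az -68.7 el -2.0 X [-0.01  0.03 -1.  ]
9 [ 551. -582.  801.] q [-0.75  0.25  1.1  -1.05  0.53 -0.56] az -68.7 el -2.9 X [-0.02  0.05 -1.  ]
19 [ 784. -281.  843.] q [-0.15  0.54  0.47 -1.13  1.19 -0.68] az -66.4 el -8.0 X [-0.05  0.13 -0.99]
29 [826.  19. 823.] q [ 0.24  0.73  0.05 -1.13  1.51 -0.81] az -55.3 el -15.0 X [-0.11  0.24 -0.97]
39 [742. 305. 767.] q [ 0.61  0.73  0.12 -1.13  1.68 -0.63] az -42.2 el -22.9 X [-0.21  0.35 -0.92]
49 [527. 552. 693.] q [ 1.03  0.71  0.3  -1.13  1.86 -0.3 ] az -32.3 el -30.0 X [-0.31  0.42 -0.85]
59 [192. 689. 620.] q [ 1.5   0.76  0.34 -1.13  2.14  0.02] az -26.8 el -34.6 X [-0.38  0.46 -0.8 ]
69 [-187.  648.  568.] q [ 1.97  0.86  0.23 -1.13  2.5   0.3 ] az -24.5 el -36.6 X [-0.41  0.48 -0.77]
retreat [ 313. -808.  738.] q [-1.32  0.31  1.18  0.91  0.18 -2.48] az -67.5 el -1.8 X [-0.02  0.03 -1.  ]
9 [ 503. -713.  729.] q [-0.97  0.34  1.14 -0.92  0.26 -0.66] az -67.4 el -3.7 X [-0.03  0.06 -1.  ]
19 [ 781. -439.  758.] q [-0.37  0.52  0.74 -1.13  0.89 -0.52] az -66.3 el -7.0 X [-0.05  0.11 -0.99]
29 [ 897. -106.  766.] q [ 0.08  0.83  0.05 -1.13  1.39 -0.77] az -61.0 el -12.1 X [-0.09  0.19 -0.98]
39 [845. 201. 724.] q [ 0.44  0.83  0.05 -1.13  1.59 -0.66] az -48.9 el -20.1 X [-0.17  0.31 -0.94]
49 [672. 481. 664.] q [ 0.83  0.8   0.2  -1.13  1.77 -0.39] az -38.6 el -27.4 X [-0.27  0.4  -0.88]
59 [373. 677. 596.] q [ 1.27  0.82  0.29 -1.13  2.02 -0.08] az -32.1 el -32.5 X [-0.34  0.45 -0.83]
69 [ -2. 722. 541.] q [ 1.73  0.9   0.23 -1.13  2.35  0.19] az -28.9 el -35.1 X [-0.38  0.47 -0.8 ]
real	0m4.503s
user	0m4.892s
sys	0m0.117s
```

```bash
cat > /tmp/b.py <<'E'
from sim import *
from h import read_camera,onz
s=read_camera("scene");d=read_camera("side")
for n,p in dict(bottle=(335,250),timer=(303,318),oil=(215,197),washb=(345,218),ledge1=(305,190),ledge2=(420,240),blue=(290,200)).items(): print(n,onz(s,p,0).round(0)[:2])
print("bottle side",onz(d,(246,195),0).round(0),"oil side",onz(d,(172,318),0).round(0))
q0=np.maximum([-1.296,.757,.049,.128,.803,-1.598],lo)
q0=step(q0,[0,0,0],-.124)
def go(q,tgt,nmax=60,v=38):
    for i in range(nmax):
        p=fk(q,P,s4,s6)[0]; dd=np.array(tgt)-p; n=np.linalg.norm(dd)
        if n<3: break
        q=step(q,world(q,dd*min(1,v/n)))
    return q,i
for zz in (450,600,750):
 for A in (60,80,100):
  q=q0.copy();n=0
  q,i=go(q,[200,-500,zz]);n+=i; show(q,"r")
  for a in range(-50,A+1,10):
    t=[530*np.cos(np.radians(a)),530*np.sin(np.radians(a)),zz]; q,i=go(q,t,8);n+=i
  show(q,f"sweep zz{zz} A{A} n{n}")
  for e in (35,55,70):
    x=q.copy();mx=[]
    for k in range(90):
      a=x[0]; v=np.array([np.cos(a)*np.cos(np.radians(e)),np.sin(a)*np.cos(np.radians(e)),np.sin(np.radians(e))])
      x=step(x,world(x,v*40)); M=(fk(x,P,s4,s6)[1]*C).as_matrix()
      if M[2,2]>-.02: break
    show(x,f"   push e{e} k{k}")
E
python3 /tmp/b.py
```

```text
bottle [ 666. -249.]
timer [ 335. -396.]
oil [604. 309.]
washb [ 865. -142.]
ledge1 [926. 110.]
ledge2 [ 941. -412.]
blue [814.  92.]
bottle side [ 662. -249.    0.] oil side [599. 314.   0.]
r [ 200. -500.  452.] q [-1.34 -0.12  2.11  1.09  0.06 -2.69] az -73.4 el -25.9 X [-0.13  0.42 -0.9 ]
sweep zz450 A60 n73 [265. 459. 450.] q [ 1.21  0.53  1.2  -0.72  2.15  0.71] az -69.9 el -32.4 X [-0.16  0.51 -0.84]
   push e35 k81 [606. 830. 758.] q [ 1.06  0.9   0.05 -0.99  0.94 -0.09] az 18.0 el -1.1 X [-0.22  0.63 -0.75]
   push e55 k79 [ 517.  554. 1007.] q [ 1.02  0.56  0.05 -1.01  1.22 -0.33] az 5.5 el -0.3 X [-0.07  0.67 -0.74]
   push e70 k81 [ 440.  292. 1130.] q [ 0.89  0.3   0.05 -1.    1.38 -0.56] az -4.7 el -0.1 X [ 0.05  0.66 -0.75]
r [ 200. -500.  452.] q [-1.34 -0.12  2.11  1.09  0.06 -2.69] az -73.4 el -25.9 X [-0.13  0.42 -0.9 ]
sweep zz450 A80 n79 [ 92. 522. 450.] q [ 1.46  0.6   1.08 -0.55  2.34  0.93] az -69.9 el -32.4 X [-0.16  0.51 -0.84]
   push e35 k89 [334. 917. 726.] q [ 1.38  0.89  0.05 -1.04  1.22  0.11] az 23.5 el -10.3 X [-0.41  0.67 -0.61]
   push e55 k89 [307
[... 3405 characters left out ...]
.1 X [-0.35  0.71 -0.61]
   push e70 k70 [ 304.  424. 1132.] q [ 1.26  0.29  0.05 -1.    1.38 -0.4 ] az 16.4 el -0.1 X [-0.22  0.75 -0.63]
r [ 200. -500.  750.] q [-1.43 -0.27  1.74  1.06  0.27 -2.63] az -68.7 el -2.0 X [-0.01  0.03 -1.  ]
sweep zz750 A100 n106 [-88. 511. 733.] q [ 1.81  0.61  0.14 -1.13  2.72  0.22] az -39.2 el -51.7 X [-0.41  0.69 -0.6 ]
   push e35 k89 [   8. 1066.  753.] q [ 1.62  0.9   0.05 -0.7   0.78  0.39] az 65.7 el -1.8 X [-0.9   0.4  -0.16]
   push e55 k82 [  70.  741. 1016.] q [ 1.68  0.54  0.05 -1.    1.24  0.1 ] az 43.6 el -0.5 X [-0.64  0.67 -0.38]
   push e70 k84 [ 165.  485. 1135.] q [ 1.56  0.28  0.05 -0.99  1.39 -0.12] az 33.8 el -0.4 X [-0.51  0.77 -0.39]
```

```bash
cat > /tmp/c.py <<'E'
from sim import *
from multiprocessing import Pool
q0=np.maximum([-1.296,.757,.049,.128,.803,-1.598],lo)
q0=step(q0,[0,0,0],-.124)
def go(q,tgt,nmax=40,v=39):
    for i in range(nmax):
        p=fk(q,P,s4,s6)[0]; dd=np.array(tgt)-p; n=np.linalg.norm(dd)
        if n<3: break
        q=step(q,world(q,dd*min(1,v/n)))
    return q,i
def azel(q):
    Z=(fk(q,P,s4,s6)[1]*C).as_matrix()[:,2]; return np.degrees(np.arctan2(Z[1],Z[0])),np.degrees(np.arcsin(Z[2]))
def run(a):
    r,zz,A,e=a; q=q0;n=0
    for az in [-70,-40,-10,20,40,60,80]:
        if az>A: break
        q,i=go(q,[r*np.cos(np.radians(az)),r*np.sin(np.radians(az)),zz],14);n+=i+1
    m=azel(q); n1=n
    for k in range(70):
        v=np.array([np.cos(q[0])*np.cos(np.radians(e)),np.sin(q[0])*np.cos(np.radians(e)),np.sin(np.radians(e))])
        q=step(q,world(q,v*40)); n+=1
        if azel(q)[1]>-1: break
    q1=q.copy(); p1=fk(q,P,s4,s6)[0]; f=azel(q)
    c=0
    for t in ([350,-100,850],[330,-350,600],[480,-150,350],[590,-80,130],[620,110,130]):
        q,i=go(q,t,30); c+=i+1
    return a,n1,n,np.round(m,0),np.round(f,0),p1.round(0),c,fk(q,P,s4,s6)[0].round(0),np.round(azel(q),0),q.round(2)
if __name__=="__main__":
    G=[(r,z,A,e) for r in (350,530) for z in (750,850,950) for A in (40,60,80) for e in (55,75)]
    with Pool() as po: res=po.map(run,G)
    for r in sorted(res,key=lambda r:r[2])[:14]: print(*r)
E
time python3 /tmp/c.py
```

```text
(530, 950, 40, 75) 66 93 [-21. -32.] [-7. -0.] [ 423.  253. 1141.] 83 [619. 108. 129.] [  8. -55.] [ 0.04  0.49  2.07  1.99  0.06 -2.69]
(530, 950, 40, 55) 66 94 [-21. -32.] [-2. -1.] [ 554.  442. 1039.] 87 [620. 109. 129.] [  8. -55.] [ 0.05  0.48  2.07  2.01  0.06 -2.69]
(350, 750, 40, 75) 54 103 [-54. -32.] [-20.  -1.] [ 439.  121. 1151.] 80 [620. 109. 129.] [  8. -55.] [ 0.04  0.48  2.06  1.95  0.06 -2.65]
(350, 950, 40, 75) 68 103 [-22. -40.] [-6. -0.] [ 385.  208. 1161.] 83 [620. 109. 129.] [  8. -55.] [ 0.05  0.48  2.07  2.01  0.06 -2.69]
(530, 850, 40, 75) 65 103 [-39. -39.] [-13.  -1.] [ 442.  196. 1143.] 82 [620. 109. 129.] [  8. -55.] [ 0.04  0.49  2.07  1.98  0.06 -2.66]
(350, 950, 40, 55) 68 105 [-22. -40.] [ 2. -0.] [ 529.  447. 1055.] 87 [621. 110. 132.] [  9. -54.] [ 0.04  0.48  2.07  2.03  0.08 -2.69]
(530, 850, 40, 55) 65 105 [-39. -39.] [-6. -0.] [ 609.  421. 1023.] 87 [620. 109. 129.] [  8. -54.] [ 0.05  0.49  2.07  2.05  0.06 -2.69]
(350, 850, 40, 75) 63 106 [-42. -40.] [-16.  -0.] [ 422.  148. 1156.] 82 [620. 109. 129.] [  8. -55.] [ 0.04  0.49  2.06  1.96  0.06
[... 181 characters left out ...]
32.] [-7.  0.] [ 623.  402. 1023.] 86 [619. 108. 129.] [  8. -55.] [ 0.04  0.49  2.07  2.04  0.06 -2.69]
(530, 750, 40, 55) 59 107 [-56. -35.] [-10.  -0.] [ 644.  391. 1010.] 85 [619. 108. 128.] [  8. -55.] [ 0.04  0.49  2.07  2.04  0.06 -2.69]
(530, 950, 60, 75) 80 108 [ -2. -33.] [13. -0.] [ 312.  377. 1141.] 86 [621. 110. 131.] [ 23. -49.] [-0.06  0.5   2.1   1.93  0.32 -2.69]
(350, 850, 40, 55) 63 109 [-42. -40.] [-5. -0.] [ 601.  406. 1036.] 86 [620. 109. 129.] [  8. -54.] [ 0.05  0.48  2.07  2.04  0.06 -2.69]
(530, 950, 60, 55) 80 109 [ -2. -33.] [18. -1.] [ 372.  605. 1037.] 89 [621. 110. 132.] [ 29. -47.] [-0.1   0.51  2.11  1.9   0.42 -2.69]
real	0m35.157s
user	2m0.424s
sys	0m0.142s
```

The simulator reproduces the log, so there is a workable route: drag the azimuth round, press to level, then navigate while spinning so that j6 stays in range. I'll tune that navigation next.

```bash
cat > plan.py <<'E'
from sim import *
def azel(q):
    Z=(fk(q,P,s4,s6)[1]*C).as_matrix()[:,2]; return np.degrees(np.arctan2(Z[1],Z[0])),np.degrees(np.arcsin(Z[2]))
def go(q,tgt,rows,nmax=40,v=39,j6=None,tol=4):
    for i in range(nmax):
        p=fk(q,P,s4,s6)[0]; dd=np.array(tgt)-p; n=np.linalg.norm(dd)
        if n<tol: break
        sp=0 if j6 is None else round(float(np.clip(np.degrees(j6-q[5])/30,-.22,.22)),2)
        s=np.round(world(q,dd*min(1,v/n)),3); q=step(q,s,sp); rows.append((*s,sp))
    return q
def push(q,e,rows,nmax=70,elstop=-1):
    for k in range(nmax):
        v=np.array([np.cos(q[0])*np.cos(np.radians(e)),np.sin(q[0])*np.cos(np.radians(e)),np.sin(np.radians(e))])
        s=np.round(world(q,v*40),3); q=step(q,s); rows.append((*s,0))
        if azel(q)[1]>elstop: break
    return q
def sweep(q,rows,r=530,z=950,A=50,start=-70):
    for az in [-70,-40,-10,20,35,50,60]:
        if az<start or az>A: continue
        q=go(q,[r*np.cos(np.radians(az)),r*np.sin(np.radians(az)),z],rows,14)
    return q
def out(rows,n=36):
    for i in range(0,min(n,len(rows)),12):
        print("["+", ".join('{"slide": [%g, %g, %g], "spin": %g}'%tuple(r) for r in rows[i:i+12])+"]")
E
cat > /tmp/d.py <<'E'
from plan import *
q0=np.maximum([-1.296,.757,.049,.128,.803,-1.598],lo)
rows=[];q=step(q0,[0,0,0],-.124); q=sweep(q,rows); show(q,len(rows)); q=push(q,75,rows); show(q,len(rows)); q1=q
for j6 in (0,1.,):
 for W1 in ([[400,-100,900],[400,-300,600],[480,-150,350],[590,-80,130],[620,110,130]],
            [[450,-150,800],[550,-250,450],[590,-80,300],[590,-80,130],[620,110,130]],
            [[350,-250,900],[450,-450,500],[550,-150,300],[590,-80,130],[620,110,130]],
            [[350,-250,900],[400,-550,700],[500,-450,300],[590,-80,200],[620,110,130]]):
  q=q1;R=[]
  for t in W1: q=go(q,t,R,40,j6=j6); show(q,"  "+str(len(R)))
  print()
E
python3 /tmp/d.py
```

```text
77 [340. 402. 943.] q [ 1.18  0.41  0.05 -1.13  1.97 -0.67] az -10.3 el -31.6 X [-0.4   0.48 -0.78]
103 [ 371.  326. 1137.] q [ 1.06  0.26  0.05 -1.02  1.42 -0.82] az 3.3 el -0.8 X [-0.04  0.46 -0.89]
  19 [400. -98. 901.] q [-1.11 -0.37  1.37  1.26  1.29 -0.62] az 3.4 el -5.6 X [-0.03  0.95  0.32]
  29 [ 400. -300.  600.] q [-1.37 -0.08  1.93  1.51  1.41 -0.37] az 3.4 el -5.6 X [0.09 0.1  0.99]
  37 [ 480. -150.  350.] q [-0.92  0.22  2.5   2.09  1.25 -0.38] az 3.4 el -5.6 X [ 0.11 -0.73  0.68]
  44 [590. -80. 130.] q [-0.49  0.94  2.46  2.59  1.69 -0.07] az 3.4 el -5.6 X [ 0.05 -1.   -0.06]
  49 [620. 110. 130.] q [0.08 0.91 2.39 3.16 1.63 0.02] az 3.4 el -5.6 X [ 0.06 -1.   -0.02]

  20 [ 450. -150.  800.] q [-1.03 -0.3   1.62  1.38  1.13 -0.63] az 3.9 el -3.5 X [-0.02  0.81  0.59]
  30 [ 550. -250.  450.] q [-0.94  0.18  2.12  1.93  1.12 -0.59] az 3.9 el -3.5 X [ 0.07 -0.21  0.98]
  36 [590. -80. 300.] q [-0.5   0.45  2.41  2.55  1.28 -0.52] az 3.9 el -3.5 X [ 0.09 -0.78  0.62]
  41 [590. -80. 130.] q [-0.5   0.97  2.46  2.57  1.75 -0.24] az 3.9 el -3.5 X [ 0.07 -0.99  0.09]
  46
[... 2358 characters left out ...]
-0.99 -0.15]
  52 [590. -80. 130.] q [-0.48  0.91  2.46  2.62  1.63  0.62] az 2.7 el -8.0 X [-0.06 -0.75 -0.66]
  57 [620. 110. 130.] q [0.09 0.88 2.39 3.18 1.56 1.02] az 2.7 el -8.0 X [-0.09 -0.54 -0.84]

  25 [ 350. -250.  900.] q [-1.51 -0.19  1.25  1.44  1.63 -0.29] az 2.7 el -8.0 X [0.06 0.73 0.69]
  35 [ 400. -550.  700.] q [-1.46  0.28  1.24  1.43  1.51  0.4 ] az 2.7 el -8.0 X [ 0.15 -0.33  0.93]
  46 [ 500. -450.  300.] q [-1.24  0.55  1.97  1.72  1.29  0.66] az 2.7 el -8.0 X [ 0.04 -1.   -0.04]
  56 [589. -84. 201.] q [-0.49  0.69  2.46  2.6   1.44  0.98] az 2.7 el -8.0 X [-0.09 -0.56 -0.82]
  62 [620. 110. 130.] q [0.09 0.88 2.39 3.18 1.56 1.  ] az 2.7 el -8.0 X [-0.09 -0.55 -0.83]
```

```bash
cat > /tmp/e.py <<'E'
from plan import *
from cell import state
q=np.clip(state()["joints"],lo,hi); rows=[(0,0,0,-.12)]; q=step(q,[0,0,0],-.12)
q=sweep(q,rows); 
x=np.clip(state()["joints"],lo,hi)
for i,r in enumerate(rows[:36]):
    x=step(x,r[:3],r[3])
    if i%12==11: show(x,i+1)
out(rows,36)
E
python3 /tmp/e.py
```

```text
12 [ 212. -574.  936.] q [-1.42 -0.08  1.13  0.41  0.59 -1.92] az -68.9 el -2.1 X [-0.01  0.03 -1.  ]
24 [ 406. -341.  950.] q [-0.48 -0.1   1.1  -0.97  0.92 -0.8 ] az -68.8 el -3.2 X [-0.02  0.05 -1.  ]
36 [523. -95. 951.] q [ 0.16  0.1   0.75 -1.13  1.45 -0.76] az -58.4 el -14.0 X [-0.1   0.22 -0.97]
[{"slide": [0, 0, 0], "spin": -0.12}, {"slide": [-0.013, -0.002, -0.097], "spin": 0}, {"slide": [-0.013, -0.001, -0.097], "spin": 0}, {"slide": [-0.013, -0.001, -0.097], "spin": 0}, {"slide": [-0.013, -0.002, -0.097], "spin": 0}, {"slide": [-0.013, -0.001, -0.097], "spin": 0}, {"slide": [-0.012, -0.002, -0.097], "spin": 0}, {"slide": [-0.013, -0.001, -0.097], "spin": 0}, {"slide": [-0.012, -0.002, -0.097], "spin": 0}, {"slide": [-0.013, -0.001, -0.097], "spin": 0}, {"slide": [-0.012, -0.002, -0.097], "spin": 0}, {"slide": [-0.013, -0.001, -0.097], "spin": 0}]
[{"slide": [-0.013, -0.002, -0.097], "spin": 0}, {"slide": [-0.012, -0.001, -0.097], "spin": 0}, {"slide": [-0.002, -0, -0.011], "spin": 0}, {"slide": [0.001, 0.095, -0.023], "spin": 0}, {"slide": [0.001, 0.095, -0.024], "spin": 0
[... 165 characters left out ...]
5], "spin": 0}, {"slide": [-0.002, 0.094, -0.025], "spin": 0}, {"slide": [-0.002, 0.094, -0.026], "spin": 0}, {"slide": [-0, 0.053, -0.014], "spin": 0}]
[{"slide": [0.004, 0.07, -0.067], "spin": 0}, {"slide": [0.004, 0.07, -0.067], "spin": 0}, {"slide": [0.006, 0.071, -0.067], "spin": 0}, {"slide": [0.011, 0.07, -0.066], "spin": 0}, {"slide": [0.016, 0.07, -0.066], "spin": 0}, {"slide": [0.022, 0.068, -0.066], "spin": 0}, {"slide": [0.027, 0.066, -0.066], "spin": 0}, {"slide": [0.033, 0.062, -0.068], "spin": 0}, {"slide": [0.037, 0.057, -0.069], "spin": 0}, {"slide": [0.042, 0.05, -0.073], "spin": 0}, {"slide": [0.019, 0.015, -0.036], "spin": 0}, {"slide": [0.008, 0.007, -0.016], "spin": 0}]
```

Call:
carry_out:
  moves:
    - {"slide": [0,0,0],"spin": -0.12}
    - {"slide": [-0.01,0,-0.06],"spin": 0}
    - {"slide": [-0.013,-0.002,-0.097],"spin": 0}
    - {"slide": [-0.013,-0.001,-0.097],"spin": 0}
    - {"slide": [-0.013,-0.001,-0.097],"spin": 0}
    - {"slide": [-0.013,-0.002,-0.097],"spin": 0}
    - {"slide": [-0.013,-0.001,-0.097],"spin": 0}
    - {"slide": [-0.013,-0.002,-0.097],"spin": 0}
    - {"slide": [-0.013,-0.001,-0.097],"spin": 0}
    - {"slide": [-0.013,-0.002,-0.097],"spin": 0}
    - {"slide": [-0.013,-0.001,-0.097],"spin": 0}
    - {"slide": [-0.013,-0.001,-0.097],"spin": 0}

```text
t: 24.92
eef_pos: [212.6, -571.6, 937.6]
tcp_rot: [3.103, 1.537, 1.901]
ft_force: [-0.3, -0.3, -0.4]
opening: 0.312
grip_force: 30.0
```

Call:
carry_out:
  moves:
    - {"slide": [-0.013,-0.002,-0.097],"spin": 0}
    - {"slide": [-0.01,0,-0.05],"spin": 0}
    - {"slide": [0,0.05,-0.02],"spin": 0}
    - {"slide": [0,0.095,-0.024],"spin": 0}
    - {"slide": [0,0.095,-0.024],"spin": 0}
    - {"slide": [0,0.095,-0.024],"spin": 0}
    - {"slide": [0,0.094,-0.024],"spin": 0}
    - {"slide": [0,0.094,-0.025],"spin": 0}
    - {"slide": [0,0.094,-0.025],"spin": 0}
    - {"slide": [0,0.094,-0.025],"spin": 0}
    - {"slide": [0,0.094,-0.025],"spin": 0}
    - {"slide": [0,0.053,-0.014],"spin": 0}

```text
t: 25.92
eef_pos: [445.8, -335.8, 948.5]
tcp_rot: [3.114, 1.523, 1.914]
ft_force: [0.4, -0.3, -0.5]
opening: 0.314
grip_force: 30.0
```

```bash
python3 s.py
cat > /tmp/f.py <<'E'
from plan import *
from cell import state
q0=np.clip(state()["joints"],lo,hi); rows=[]
q=sweep(q0,rows,start=-10); print(len(rows)); q=push(q,75,rows,elstop=3);show(q,len(rows))
x=q0
for i,r in enumerate(rows[:36]):
    x=step(x,r[:3],r[3])
    if i%12==11: show(x,i+1)
out(rows,36)
E
python3 /tmp/f.py
```

```text
25.92 [ 445.8 -335.8  948.5] rot [3.1141 1.5233 1.9145] j [-0.42  -0.037  1.058 -1.04   0.952 -0.742] f [ 0.4 -0.3 -0.5] tilt 1.5233
X [-0.016  0.045 -0.999] Y [0.932 0.363 0.001] Z [ 0.362 -0.931 -0.047]
54
84 [ 378.  321. 1164.] q [ 1.02  0.25  0.05 -0.97  1.32 -0.84] az 4.9 el 4.2 X [ 0.02  0.47 -0.88]
12 [522. -94. 950.] q [ 0.16  0.1   0.76 -1.13  1.44 -0.76] az -58.1 el -13.8 X [-0.1   0.22 -0.97]
24 [505. 166. 938.] q [ 0.65  0.3   0.35 -1.13  1.82 -0.78] az -41.1 el -26.4 X [-0.24  0.39 -0.89]
36 [436. 298. 941.] q [ 0.91  0.39  0.11 -1.13  1.95 -0.78] az -26.2 el -31.0 X [-0.33  0.45 -0.83]
[{"slide": [0.003, 0.061, -0.076], "spin": 0}, {"slide": [0.003, 0.061, -0.076], "spin": 0}, {"slide": [0.008, 0.062, -0.075], "spin": 0}, {"slide": [0.014, 0.062, -0.074], "spin": 0}, {"slide": [0.02, 0.062, -0.073], "spin": 0}, {"slide": [0.026, 0.061, -0.072], "spin": 0}, {"slide": [0.031, 0.059, -0.071], "spin": 0}, {"slide": [0.037, 0.055, -0.071], "spin": 0}, {"slide": [0.04, 0.051, -0.073], "spin": 0}, {"slide": [0.033, 0.032, -0.057], "spin": 0}, {"slide": [0.014, 0.011, -0.026], 
[... 463 characters left out ...]
n": 0}, {"slide": [0.024, 0.042, -0.085], "spin": 0}, {"slide": [0.016, 0.04, -0.088], "spin": 0}, {"slide": [0.004, 0.034, -0.084], "spin": 0}]
[{"slide": [-0.007, 0.018, -0.047], "spin": 0}, {"slide": [-0.005, 0.011, -0.027], "spin": 0}, {"slide": [0.043, 0.032, -0.081], "spin": 0}, {"slide": [0.036, 0.035, -0.084], "spin": 0}, {"slide": [0.027, 0.037, -0.086], "spin": 0}, {"slide": [0.017, 0.039, -0.088], "spin": 0}, {"slide": [0.005, 0.04, -0.089], "spin": 0}, {"slide": [-0.01, 0.041, -0.088], "spin": 0}, {"slide": [-0.02, 0.036, -0.072], "spin": 0}, {"slide": [-0.02, 0.029, -0.049], "spin": 0}, {"slide": [-0.016, 0.023, -0.036], "spin": 0}, {"slide": [-0.014, 0.019, -0.027], "spin": 0}]
```

Call:
carry_out:
  moves:
    - {"slide": [0.003,0.061,-0.076],"spin": 0}
    - {"slide": [0.003,0.061,-0.076],"spin": 0}
    - {"slide": [0.008,0.062,-0.075],"spin": 0}
    - {"slide": [0.014,0.062,-0.074],"spin": 0}
    - {"slide": [0.02,0.062,-0.073],"spin": 0}
    - {"slide": [0.026,0.061,-0.072],"spin": 0}
    - {"slide": [0.031,0.059,-0.071],"spin": 0}
    - {"slide": [0.037,0.055,-0.071],"spin": 0}
    - {"slide": [0.04,0.051,-0.073],"spin": 0}
    - {"slide": [0.033,0.045,-0.08],"spin": 0}
    - {"slide": [0.025,0.045,-0.08],"spin": 0}
    - {"slide": [0.022,0.043,-0.084],"spin": 0}

```text
t: 26.92
eef_pos: [528.5, -42.7, 950.9]
tcp_rot: [3.006, 1.279, 2.031]
ft_force: [-0.6, 0.3, -0.1]
opening: 0.312
grip_force: 30.0
```

Call:
carry_out:
  moves:
    - {"slide": [0.022,0.043,-0.084],"spin": 0}
    - {"slide": [0.025,0.044,-0.083],"spin": 0}
    - {"slide": [0.027,0.045,-0.082],"spin": 0}
    - {"slide": [0.029,0.045,-0.081],"spin": 0}
    - {"slide": [0.031,0.046,-0.081],"spin": 0}
    - {"slide": [0.031,0.045,-0.08],"spin": 0}
    - {"slide": [0.031,0.045,-0.081],"spin": 0}
    - {"slide": [0.03,0.044,-0.081],"spin": 0}
    - {"slide": [0.028,0.044,-0.083],"spin": 0}
    - {"slide": [0.024,0.042,-0.085],"spin": 0}

```text
t: 27.75
eef_pos: [509.2, 194.0, 922.0]
tcp_rot: [2.875, 1.08, 2.135]
ft_force: [0.3, -0.3, -0.4]
opening: 0.31
grip_force: 30.0
```

```bash
python3 s.py; sed -i 's/start=-10/start=35/' /tmp/f.py; python3 /tmp/f.py
```

```text
27.75 [509.2 194.  922. ] rot [2.8755 1.0799 2.1346] j [ 0.686  0.312  0.374 -1.133  1.826 -0.731] f [ 0.3 -0.3 -0.4] tilt 1.0986
X [-0.252  0.398 -0.882] Y [0.692 0.712 0.124] Z [ 0.677 -0.579 -0.455]
28
58 [ 377.  320. 1164.] q [ 1.02  0.25  0.05 -0.97  1.32 -0.84] az 4.8 el 4.1 X [ 0.02  0.47 -0.88]
12 [435. 300. 943.] q [ 0.91  0.4   0.06 -1.13  1.96 -0.8 ] az -25.5 el -31.2 X [-0.34  0.46 -0.82]
24 [343. 399. 937.] q [ 1.17  0.41  0.06 -1.13  1.99 -0.67] az -11.8 el -32.5 X [-0.41  0.48 -0.78]
36 [ 346.  366. 1006.] q [ 1.16  0.34  0.05 -1.13  1.82 -0.73] az -5.2 el -22.9 X [-0.31  0.47 -0.83]
[{"slide": [0.027, 0.021, -0.091], "spin": 0}, {"slide": [0.022, 0.025, -0.092], "spin": 0}, {"slide": [0.015, 0.029, -0.092], "spin": 0}, {"slide": [0.006, 0.033, -0.092], "spin": 0}, {"slide": [-0.004, 0.036, -0.091], "spin": 0}, {"slide": [-0.015, 0.039, -0.088], "spin": 0}, {"slide": [-0.023, 0.038, -0.073], "spin": 0}, {"slide": [-0.021, 0.03, -0.051], "spin": 0}, {"slide": [-0.018, 0.025, -0.037], "spin": 0}, {"slide": [-0.015, 0.02, -0.029], "spin": 0}, {"slide": [-0.013, 0.017, -0.
[... 480 characters left out ...]
, {"slide": [-0.022, 0.039, -0.052], "spin": 0}, {"slide": [-0.02, 0.032, -0.04], "spin": 0}, {"slide": [-0.016, 0.028, -0.032], "spin": 0}]
[{"slide": [-0.015, 0.024, -0.026], "spin": 0}, {"slide": [-0.013, 0.022, -0.02], "spin": 0}, {"slide": [-0.013, 0.019, -0.016], "spin": 0}, {"slide": [-0.012, 0.017, -0.013], "spin": 0}, {"slide": [-0.068, 0.057, -0.046], "spin": 0}, {"slide": [-0.068, 0.058, -0.044], "spin": 0}, {"slide": [-0.069, 0.059, -0.042], "spin": 0}, {"slide": [-0.07, 0.059, -0.04], "spin": 0}, {"slide": [-0.07, 0.06, -0.038], "spin": 0}, {"slide": [-0.071, 0.061, -0.036], "spin": 0}, {"slide": [-0.071, 0.061, -0.034], "spin": 0}, {"slide": [-0.072, 0.062, -0.032], "spin": 0}]
```

Call:
carry_out:
  moves:
    - {"slide": [0.027,0.021,-0.091],"spin": 0}
    - {"slide": [0.022,0.025,-0.092],"spin": 0}
    - {"slide": [0.015,0.029,-0.092],"spin": 0}
    - {"slide": [0.006,0.033,-0.092],"spin": 0}
    - {"slide": [-0.004,0.036,-0.091],"spin": 0}
    - {"slide": [-0.015,0.039,-0.088],"spin": 0}
    - {"slide": [-0.023,0.038,-0.073],"spin": 0}
    - {"slide": [-0.021,0.03,-0.051],"spin": 0}
    - {"slide": [0.043,0.031,-0.082],"spin": 0}
    - {"slide": [0.03,0.036,-0.085],"spin": 0}
    - {"slide": [0.015,0.041,-0.087],"spin": 0}
    - {"slide": [0,0.044,-0.087],"spin": 0}

```text
t: 28.75
eef_pos: [378.9, 365.6, 915.9]
tcp_rot: [2.699, 0.923, 2.24]
ft_force: [0.9, 0.1, -0.2]
opening: 0.315
grip_force: 30.0
```

```bash
python3 s.py; sed -i 's/^q=sweep.*;  *q=push/q=q0\nq=push/; s/^q=sweep.*len(rows)); q=push/q=q0;q=push/' /tmp/f.py
cat >> /tmp/f.py <<'E'
q1=q
for e in (45,60,85):
    z=push(q0,e,[],elstop=3); show(z,e)
q=q1;R=[]
for t in ([450,-150,800],[550,-250,450],[590,-80,300],[590,-80,130],[620,110,130]): q=go(q,t,R,40,j6=0); show(q,"  "+str(len(R)))
E
python3 /tmp/f.py
```

```text
28.75 [378.9 365.6 915.9] rot [2.6993 0.9235 2.2397] j [ 1.077  0.367  0.215 -1.133  1.978 -0.622] f [ 0.9  0.1 -0.2] tilt 0.9944
X [-0.374  0.473 -0.798] Y [0.497 0.828 0.258] Z [ 0.783 -0.3   -0.545]
32 [ 416.  269. 1160.] q [ 0.89  0.25  0.05 -0.98  1.34 -0.91] az -3.0 el 3.4 X [ 0.08  0.4  -0.91]
12 [ 392.  311. 1018.] q [ 1.02  0.33  0.05 -1.12  1.79 -0.81] az -12.0 el -21.2 X [-0.25  0.44 -0.86]
24 [ 404.  282. 1106.] q [ 0.96  0.28  0.05 -1.06  1.53 -0.87] az -6.2 el -6.6 X [-0.06  0.41 -0.91]
[{"slide": [-0.071, 0.05, -0.05], "spin": 0}, {"slide": [-0.071, 0.051, -0.049], "spin": 0}, {"slide": [-0.071, 0.052, -0.047], "spin": 0}, {"slide": [-0.072, 0.053, -0.045], "spin": 0}, {"slide": [-0.073, 0.053, -0.043], "spin": 0}, {"slide": [-0.073, 0.054, -0.041], "spin": 0}, {"slide": [-0.074, 0.055, -0.039], "spin": 0}, {"slide": [-0.074, 0.055, -0.037], "spin": 0}, {"slide": [-0.075, 0.056, -0.035], "spin": 0}, {"slide": [-0.076, 0.056, -0.033], "spin": 0}, {"slide": [-0.076, 0.057, -0.031], "spin": 0}, {"slide": [-0.077, 0.057, -0.029], "spin": 0}]
[{"slide": [-0.077, 0.058, -0.0
[... 968 characters left out ...]
43 -0.9 ]
60 [ 516.  433. 1083.] q [ 0.92  0.45  0.05 -0.98  1.21 -0.74] az 1.5 el 3.4 X [ 0.04  0.42 -0.91]
85 [ 345.  155. 1192.] q [ 0.84  0.12  0.05 -0.95  1.41 -1.02] az -5.7 el 3.3 X [ 0.09  0.39 -0.92]
  19 [ 450. -150.  800.] q [-0.96 -0.34  1.7   1.43  0.93 -0.85] az -2.3 el 1.0 X [0.03 0.89 0.45]
  29 [ 550. -250.  450.] q [-0.89  0.19  2.19  2.15  1.11 -0.91] az -2.3 el 1.0 X [-0.02 -0.05  1.  ]
  35 [590. -80. 300.] q [-0.42  0.51  2.45  2.76  1.42 -0.77] az -2.3 el 1.0 X [-0.04 -0.67  0.74]
  40 [590. -80. 130.] q [-0.42  1.04  2.47  2.74  1.93 -0.4 ] az -2.3 el 1.0 X [-0.04 -0.97  0.25]
  45 [620. 110. 130.] q [0.15 0.99 2.36 3.34 1.8  0.02] az -2.3 el 1.0 X [-0.04 -1.    0.02]
```

Call:
carry_out:
  moves:
    - {"slide": [-0.071,0.05,-0.05],"spin": 0}
    - {"slide": [-0.071,0.051,-0.049],"spin": 0}
    - {"slide": [-0.071,0.052,-0.047],"spin": 0}
    - {"slide": [-0.072,0.053,-0.045],"spin": 0}
    - {"slide": [-0.073,0.053,-0.043],"spin": 0}
    - {"slide": [-0.073,0.054,-0.041],"spin": 0}
    - {"slide": [-0.074,0.055,-0.039],"spin": 0}
    - {"slide": [-0.074,0.055,-0.037],"spin": 0}
    - {"slide": [-0.075,0.056,-0.035],"spin": 0}
    - {"slide": [-0.076,0.056,-0.033],"spin": 0}
    - {"slide": [-0.076,0.057,-0.031],"spin": 0}
    - {"slide": [-0.077,0.057,-0.029],"spin": 0}

```text
t: 29.75
eef_pos: [391.9, 311.6, 1021.2]
tcp_rot: [2.349, 1.05, 2.068]
ft_force: [-0.2, -0.0, -0.7]
opening: 0.312
grip_force: 30.0
```

Call:
carry_out:
  moves:
    - {"slide": [-0.077,0.058,-0.027],"spin": 0}
    - {"slide": [-0.077,0.058,-0.025],"spin": 0}
    - {"slide": [-0.078,0.059,-0.022],"spin": 0}
    - {"slide": [-0.078,0.059,-0.02],"spin": 0}
    - {"slide": [-0.079,0.059,-0.018],"spin": 0}
    - {"slide": [-0.079,0.059,-0.016],"spin": 0}
    - {"slide": [-0.079,0.06,-0.013],"spin": 0}
    - {"slide": [-0.079,0.06,-0.011],"spin": 0}
    - {"slide": [-0.08,0.06,-0.008],"spin": 0}
    - {"slide": [-0.08,0.06,-0.006],"spin": 0}
    - {"slide": [-0.08,0.06,-0.004],"spin": 0}
    - {"slide": [-0.08,0.06,-0.001],"spin": 0}

```text
t: 30.75
eef_pos: [393.5, 286.1, 1112.0]
tcp_rot: [1.792, 1.153, 1.658]
ft_force: [-0.4, -0.3, -0.6]
opening: 0.309
grip_force: 30.0
```

Call:
carry_out:
  moves:
    - {"slide": [-0.08,0.06,0.001],"spin": 0}
    - {"slide": [-0.08,0.06,0.004],"spin": 0}
    - {"slide": [-0.08,0.06,0.006],"spin": 0}
    - {"slide": [-0.08,0.059,0.009],"spin": 0}
    - {"slide": [-0.08,0.059,0.011],"spin": 0}
    - {"slide": [-0.08,0.059,0.014],"spin": 0}
    - {"slide": [-0.08,0.058,0.016],"spin": 0}

```text
t: 31.33
eef_pos: [400.3, 275.0, 1162.1]
tcp_rot: [1.401, 1.156, 1.352]
ft_force: [-0.2, -0.3, -0.3]
opening: 0.311
grip_force: 30.0
```

```bash
python3 s.py
cat > /tmp/g.py <<'E'
import sys
from plan import *
from cell import state
q0=np.clip(state()["joints"],lo,hi); R=[];q=q0
for t in ([450,-150,800],[550,-250,450],[590,-80,300],[590,-80,130]): q=go(q,t,R,40,j6=0.5,tol=12); show(q,"  "+str(len(R)))
x=q0
for i,r in enumerate(R[:24]):
    x=step(x,r[:3],r[3])
    if i%6==5: show(x,i+1)
out(R,24)
E
python3 /tmp/g.py
```

```text
31.33 [ 400.3  275.  1162.1] rot [1.401  1.1559 1.3517] j [ 0.946  0.256  0.048 -1.048  1.345 -0.898] f [-0.2 -0.3 -0.3] tilt 1.639
X [ 0.088  0.393 -0.915] Y [0.031 0.917 0.397] Z [ 0.996 -0.063  0.068]
  20 [ 450. -150.  800.] q [-0.95 -0.34  1.7   1.43  0.92 -0.78] az -2.8 el 1.0 X [0.03 0.86 0.51]
  30 [ 550. -250.  450.] q [-0.89  0.19  2.2   2.16  1.11 -0.85] az -2.8 el 1.0 X [-0.02 -0.12  0.99]
  36 [590. -80. 300.] q [-0.41  0.52  2.45  2.78  1.43 -0.7 ] az -2.8 el 1.0 X [-0.05 -0.72  0.69]
  41 [590. -80. 130.] q [-0.41  1.04  2.47  2.75  1.93 -0.32] az -2.8 el 1.0 X [-0.05 -0.98  0.18]
6 [ 418.  140. 1053.] q [ 0.51 -0.2   0.98 -0.79  0.88 -0.11] az -3.9 el 4.2 X [ 0.1   0.8  -0.59]
12 [435.  26. 945.] q [-0.16 -0.37  1.36  0.22  0.54 -0.36] az -3.0 el 2.7 X [ 0.06  0.98 -0.18]
18 [ 447. -104.  835.] q [-0.82 -0.38  1.63  1.28  0.81 -0.83] az -2.8 el 1.0 X [0.04 0.95 0.3 ]
24 [ 491. -192.  655.] q [-0.92 -0.21  1.97  1.75  0.89 -0.84] az -2.8 el 1.0 X [0.01 0.54 0.84]
[{"slide": [0.029, -0.093, 0.009], "spin": 0.22}, {"slide": [0.025, -0.094, 0.009], "spin": 0.22}, {"slide"
[... 385 characters left out ...]
 {"slide": [-0.052, -0.082, 0.008], "spin": 0.22}, {"slide": [-0.057, -0.079, 0.007], "spin": 0.22}]
[{"slide": [-0.062, -0.075, 0.007], "spin": 0.22}, {"slide": [-0.067, -0.071, 0.007], "spin": 0.22}, {"slide": [-0.072, -0.066, 0.007], "spin": 0.22}, {"slide": [-0.077, -0.06, 0.008], "spin": 0.22}, {"slide": [-0.082, -0.052, 0.007], "spin": 0.22}, {"slide": [-0.087, -0.043, 0.007], "spin": 0.22}, {"slide": [-0.091, -0.033, 0.007], "spin": 0.22}, {"slide": [-0.047, -0.011, 0.004], "spin": 0.22}, {"slide": [-0.068, -0.066, 0.025], "spin": 0.22}, {"slide": [-0.075, -0.057, 0.025], "spin": 0.22}, {"slide": [-0.081, -0.048, 0.026], "spin": 0.22}, {"slide": [-0.086, -0.039, 0.025], "spin": 0.22}]
```

Call:
carry_out:
  moves:
    - {"slide": [0.029,-0.093,0.009],"spin": 0.22}
    - {"slide": [0.025,-0.094,0.009],"spin": 0.22}
    - {"slide": [0.02,-0.095,0.008],"spin": 0.22}
    - {"slide": [0.012,-0.096,0.008],"spin": 0.22}
    - {"slide": [0.002,-0.097,0.008],"spin": 0.22}
    - {"slide": [-0.009,-0.097,0.008],"spin": 0.22}
    - {"slide": [-0.02,-0.095,0.008],"spin": 0.22}
    - {"slide": [-0.03,-0.092,0.008],"spin": 0.22}
    - {"slide": [-0.039,-0.089,0.008],"spin": 0.22}
    - {"slide": [-0.046,-0.086,0.008],"spin": 0.22}
    - {"slide": [-0.052,-0.082,0.008],"spin": 0.22}
    - {"slide": [-0.057,-0.079,0.007],"spin": 0.22}

```text
t: 32.33
eef_pos: [433.1, 24.4, 944.8]
tcp_rot: [1.521, 0.179, 1.508]
ft_force: [1.4, 1.0, -0.9]
opening: 0.312
grip_force: 30.0
```

```bash
python3 s.py; python3 /tmp/g.py
```

```text
32.33 [433.1  24.4 944.8] rot [1.5211 0.1786 1.5077] j [-0.169 -0.374  1.367  0.224  0.54  -0.367] f [ 1.4  1.  -0.9] tilt 1.6197
X [ 0.062  0.982 -0.178] Y [-0.038  0.18   0.983] Z [ 0.997 -0.054  0.049]
  8 [ 450. -150.  800.] q [-0.95 -0.34  1.7   1.43  0.91 -0.77] az -2.9 el 1.1 X [0.03 0.86 0.52]
  18 [ 550. -250.  450.] q [-0.88  0.19  2.2   2.17  1.11 -0.84] az -2.9 el 1.1 X [-0.03 -0.12  0.99]
  24 [590. -80. 300.] q [-0.41  0.52  2.45  2.78  1.43 -0.69] az -2.9 el 1.1 X [-0.05 -0.73  0.69]
  29 [590. -80. 130.] q [-0.41  1.04  2.47  2.76  1.94 -0.32] az -2.9 el 1.1 X [-0.05 -0.98  0.18]
6 [ 447. -105.  834.] q [-0.82 -0.38  1.63  1.28  0.81 -0.83] az -2.9 el 1.1 X [0.04 0.95 0.31]
12 [ 491. -191.  656.] q [-0.92 -0.21  1.97  1.76  0.89 -0.83] az -2.9 el 1.1 X [0.01 0.54 0.84]
18 [ 550. -250.  450.] q [-0.88  0.19  2.2   2.17  1.11 -0.84] az -2.9 el 1.1 X [-0.03 -0.12  0.99]
24 [590. -80. 300.] q [-0.41  0.52  2.45  2.78  1.43 -0.69] az -2.9 el 1.1 X [-0.05 -0.73  0.69]
[{"slide": [-0.062, -0.075, 0.008], "spin": 0.22}, {"slide": [-0.067, -0.071, 0.008], "spin": 0.22}, {"slid
[... 388 characters left out ...]
22}, {"slide": [-0.081, -0.048, 0.025], "spin": 0.22}, {"slide": [-0.086, -0.038, 0.026], "spin": 0.22}]
[{"slide": [-0.09, -0.028, 0.025], "spin": 0.22}, {"slide": [-0.092, -0.018, 0.026], "spin": 0.22}, {"slide": [-0.094, -0.007, 0.025], "spin": 0.22}, {"slide": [-0.094, 0.004, 0.026], "spin": 0.22}, {"slide": [-0.093, 0.014, 0.025], "spin": 0.22}, {"slide": [-0.063, 0.018, 0.018], "spin": 0.22}, {"slide": [-0.072, -0.064, 0.012], "spin": 0.22}, {"slide": [-0.079, -0.056, 0.012], "spin": 0.22}, {"slide": [-0.085, -0.046, 0.012], "spin": 0.22}, {"slide": [-0.09, -0.036, 0.012], "spin": 0.22}, {"slide": [-0.093, -0.026, 0.012], "spin": 0.22}, {"slide": [-0.087, -0.013, 0.011], "spin": 0.22}]
```

Call:
carry_out:
  moves:
    - {"slide": [-0.062,-0.075,0.008],"spin": 0.22}
    - {"slide": [-0.067,-0.071,0.008],"spin": 0.22}
    - {"slide": [-0.072,-0.066,0.008],"spin": 0.22}
    - {"slide": [-0.077,-0.06,0.008],"spin": 0.22}
    - {"slide": [-0.082,-0.052,0.008],"spin": 0.22}
    - {"slide": [-0.087,-0.043,0.008],"spin": 0.22}
    - {"slide": [-0.091,-0.033,0.008],"spin": 0.22}
    - {"slide": [-0.042,-0.009,0.004],"spin": 0.22}
    - {"slide": [-0.068,-0.065,0.025],"spin": 0.22}
    - {"slide": [-0.075,-0.057,0.025],"spin": 0.22}
    - {"slide": [-0.081,-0.048,0.025],"spin": 0.22}
    - {"slide": [-0.086,-0.038,0.026],"spin": 0.22}

```text
t: 33.33
eef_pos: [491.1, -191.9, 655.0]
tcp_rot: [1.54, -1.004, 1.544]
ft_force: [-0.2, -0.2, -0.1]
opening: 0.312
grip_force: 30.0
```

Call:
carry_out:
  moves:
    - {"slide": [-0.09,-0.028,0.025],"spin": 0.22}
    - {"slide": [-0.092,-0.018,0.026],"spin": 0.22}
    - {"slide": [-0.094,-0.007,0.025],"spin": 0.22}
    - {"slide": [-0.094,0.004,0.026],"spin": 0.22}
    - {"slide": [-0.093,0.014,0.025],"spin": 0.22}
    - {"slide": [-0.063,0.018,0.018],"spin": 0.22}
    - {"slide": [-0.072,-0.064,0.012],"spin": 0.22}
    - {"slide": [-0.079,-0.056,0.012],"spin": 0.22}
    - {"slide": [-0.085,-0.046,0.012],"spin": 0.22}
    - {"slide": [-0.09,-0.036,0.012],"spin": 0.22}
    - {"slide": [-0.093,-0.026,0.012],"spin": 0.22}
    - {"slide": [-0.087,-0.013,0.011],"spin": 0.22}

```text
t: 34.33
eef_pos: [589.1, -80.0, 298.4]
tcp_rot: [-1.551, -0.756, -1.635]
ft_force: [0.9, -1.2, -0.6]
opening: 0.31
grip_force: 30.0
```

```bash
python3 s.py
cat > /tmp/k.py <<'E'
from plan import *
from cell import state
q0=np.clip(state()["joints"],lo,hi); R=[];q=q0
q=go(q,[580,-90,125],R,40,j6=1.6,tol=12);show(q)
for i in range(20):
    M=(fk(q,P,s4,s6)[1]*C).as_matrix(); a=np.degrees(np.arctan2(-M[2,1],-M[2,0]))  # turn until Y level, X down
    if abs(a)<.5: break
    sp=round(float(np.clip(-a/30,-.22,.22)),2)
    q=step(q,[0,0,0],sp); R.append((0,0,0,sp)); 
show(q,len(R)); out(R,36)
E
python3 /tmp/k.py
```

```text
34.33 [589.1 -80.  298.4] rot [-1.5513 -0.7559 -1.6353] j [-0.41   0.517  2.453  2.779  1.424 -0.695] f [ 0.9 -1.2 -0.6] tilt 1.585
X [-0.047 -0.726  0.686] Y [-0.025 -0.686 -0.728] Z [ 0.999 -0.051  0.014]
 [580. -90. 125.] q [-0.45  1.06  2.48  2.71  1.96 -0.35] az -2.9 el 0.8 X [-0.05 -0.98  0.18]
25 [580. -90. 125.] q [-0.45  1.06  2.48  2.71  1.96 -1.73] az -2.9 el 0.8 X [-0.01 -0.01  1.  ]
[{"slide": [-0.062, 0.075, -0.006], "spin": 0.22}, {"slide": [-0.053, 0.081, -0.006], "spin": 0.22}, {"slide": [-0.044, 0.087, -0.006], "spin": 0.22}, {"slide": [-0.034, 0.091, -0.007], "spin": 0.22}, {"slide": [-0.01, 0.044, -0.003], "spin": 0.22}, {"slide": [0, 0, 0], "spin": -0.22}, {"slide": [0, 0, 0], "spin": -0.22}, {"slide": [0, 0, 0], "spin": -0.22}, {"slide": [0, 0, 0], "spin": -0.22}, {"slide": [0, 0, 0], "spin": -0.22}, {"slide": [0, 0, 0], "spin": -0.22}, {"slide": [0, 0, 0], "spin": -0.22}]
[{"slide": [0, 0, 0], "spin": -0.22}, {"slide": [0, 0, 0], "spin": -0.22}, {"slide": [0, 0, 0], "spin": -0.22}, {"slide": [0, 0, 0], "spin": -0.22}, {"slide": [0, 0, 0], "spin": -0.22}, {"slide": [0, 0, 0], "spin": -0.22}, {"slide": [0, 0, 0], "spin": 0.22}, {"slide": [0, 0, 0], "spin": -0.22}, {"slide": [0, 0, 0], "spin": 0.22}, {"slide": [0, 0, 0], "spin": -0.22}, {"slide": [0, 0, 0], "spin": 0.22}, {"slide": [0, 0, 0], "spin": -0.22}]
[{"slide": [0, 0, 0], "spin": 0.22}]
```

Call:
carry_out:
  moves:
    - {"slide": [-0.062,0.075,-0.006],"spin": 0.22}
    - {"slide": [-0.053,0.081,-0.006],"spin": 0.22}
    - {"slide": [-0.044,0.087,-0.006],"spin": 0.22}
    - {"slide": [-0.034,0.091,-0.007],"spin": 0.22}
    - {"slide": [-0.01,0.04,-0.003],"spin": 0.22}
    - {"slide": [0,0,0],"spin": 0.22}
    - {"slide": [0,0,0],"spin": 0.22}
    - {"slide": [0,0,0],"spin": 0.22}
    - {"slide": [0,0,0],"spin": 0.22}
    - {"slide": [0,0,0],"spin": 0.22}
    - {"slide": [0,0,0],"spin": 0.22}
    - {"slide": [0,0,0],"spin": 0.22}

```text
t: 35.33
eef_pos: [580.7, -91.5, 127.7]
tcp_rot: [-1.552, 0.627, -1.61]
ft_force: [0.6, 0.2, -0.5]
opening: 0.313
grip_force: 30.0
```

Call:
carry_out:
  moves:
    - {"slide": [0,0,0],"spin": 0.22}
    - {"slide": [0,0,0],"spin": 0.22}
    - {"slide": [0,0,0],"spin": 0.22}
    - {"slide": [0,0,0],"spin": 0.22}
    - {"slide": [0,0,0],"spin": 0.22}
    - {"slide": [0,0,0],"spin": 0.22}
    - {"slide": [0,0,0],"spin": 0.22}
    - {"slide": [0,0,0],"spin": 0.22}
    - {"slide": [0,0,0],"spin": 0.05}
    - {"slide": [0,0,0],"spin": 0}

```text
t: 36.17
eef_pos: [580.7, -91.4, 127.9]
tcp_rot: [-0.001, 1.555, -0.051]
ft_force: [0.1, -0.2, -0.4]
opening: 0.314
grip_force: 30.0
```

```bash
python3 s.py
python3 - <<'E'
from h import *
s=read_camera("scene");d=read_camera("side"); p=state()["eef_pos"]
for c,n in((s,"s"),(d,"d")):
    print(n,"tcp",proj(c,p).round(1),"tip",proj(c,[614,124.3,171]).round(1))
# dark tip blob near the expected pixel
for c,(u,v) in ((s,(249,172)),(d,(201,217))):
    g=c["color"].min(2)[v-12:v+8,u-8:u+9]; print(g)
E
```

```text
36.17 [580.7 -91.4 127.9] rot [-1.0000e-03  1.5552e+00 -5.0700e-02] j [-0.455  1.055  2.483  2.703  1.949  1.406] f [ 0.1 -0.2 -0.4] tilt 1.5864
X [ 0.016 -0.001 -1.   ] Y [ 0.05   0.999 -0.   ] Z [ 0.999 -0.05   0.016]
s tcp [285.6 207.9] tip [249.1 172.8]
d tcp [247.8 191.2] tip [200.6 216.2]
[[126  75  62  64  65  67  66  67  69  68  68  66  67  67  68  69  69]
 [ 84  64  65  63  68  65  66  67  67  67  68  68  67  68  68  68  67]
 [ 64  63  65  65  67  66  67  65  68  68  67  69  69  67  68  67  66]
 [ 61  64  66  65  65  67  67  68  69  70  68  69  69  69  69  66  67]
 [ 62  66  66  66  66  67  69  67  69  70  69  69  69  68  68  68  67]
 [ 64  66  65  67  68  68  68  69  70  69  70  69  70  70  69  68  67]
 [ 64  65  66  68  68  67  70  69  69  69  70  69  69  69  68  67  66]
 [ 67  65  67  67  68  69  70  70  69  71  69  71  70  71  69  67  66]
 [ 67  66  68  66  70  68  68  69  69  69  70  70  68  69  68  66  66]
 [ 67  64  68  67  68  69  68  67  67  68  69  69  69  67  69  64  65]
 [ 66  67  68  68  69  68  68  68  68  68  67  67  67  66  67  65  63]
 [ 65  67  66  68  68  
[... 1337 characters left out ...]
180 178 169 139  89  64  63  90 140 172 180 182 183 183 183]
 [181 180 179 178 170 145  89  49  54  95 144 172 179 180 181 181 181]
 [179 179 178 176 173 155 110  69  74 116 156 173 177 178 179 179 179]
 [178 177 177 175 174 165 140 114 115 145 168 175 176 176 176 176 176]
 [178 177 176 176 175 173 165 154 154 166 173 175 174 174 175 174 175]
 [178 177 177 176 176 175 173 171 171 174 175 174 174 174 174 174 173]
 [179 177 177 177 176 176 175 175 175 175 175 174 174 174 174 174 173]
 [179 178 178 178 178 177 177 177 176 175 175 175 175 175 176 175 174]
 [179 180 180 180 180 180 180 179 178 178 178 177 177 177 177 176 173]
 [180 180 181 181 181 181 181 181 181 181 180 180 180 179 177 172 163]]
```

Run:
```python
from h import *
S=cv2.imread("pics/scene0.png").min(2).astype(int); D=cv2.imread("pics/side0.png").min(2).astype(int)
print(S[160:178,243:256]); print(D[203:222,193:208])
w=read_camera("wrist"); 
from h import proj
for X in ([614,124.3,171],[614,124.3,250],[723,162,14]): print(proj(w,X).round(1))
```

```text
[[227 226 224 216 178 124 111 130 139 131 137 145 140]
 [229 230 230 226 188 128 116 153 170 152 139 140 139]
 [230 230 231 227 191 126 118 168 196 180 152 140 138]
 [231 231 230 226 190 127 121 175 210 202 176 154 145]
 [231 231 230 226 189 129 121 175 214 213 198 182 170]
 [232 230 230 227 190 128 121 172 212 214 204 200 199]
 [233 231 231 226 188 128 120 171 207 207 198 194 202]
 [231 230 230 225 188 127 120 167 203 204 193 184 182]
 [229 228 226 222 183 124 119 167 204 204 188 170 163]
 [225 224 223 216 177 115 114 168 207 204 185 162 158]
 [222 220 220 212 171  98  94 159 201 198 176 153 157]
 [221 220 219 211 167  87  77 145 187 185 166 141 146]
 [215 213 210 202 166 109 103 146 175 168 142 119 140]
 [206 201 199 195 181 161 155 157 151 130 107 119 159]
 [188 185 181 180 172 158 143 130 114 108 124 156 187]
 [138 138 134 129 123 115 111 121 136 155 178 191 199]
 [111 115 115 117 125 130 140 160 175 184 188 186 183]
 [165 172 174 175 176 174 170 169 169 165 162 158 154]]
[[175 179 180 173 148 122 113 113 125 155 177 183 184 184 185]
 [181 182 181 175 153 123 114 113 124 154 178 
[... 430 characters left out ...]
13 133 165 180 183 183 184]
 [181 180 180 178 169 142 119 113 112 129 162 179 183 183 183]
 [181 180 179 177 167 141 116 109 108 120 154 177 182 183 183]
 [182 181 179 177 167 139 105  93  89 101 143 173 181 183 183]
 [182 181 180 178 169 138  88  63  62  90 140 172 180 182 183]
 [181 180 179 178 170 145  89  48  54  95 145 172 179 180 181]
 [179 179 177 176 173 155 110  69  73 115 156 173 177 178 179]
 [178 177 176 176 174 164 140 114 115 145 168 175 176 176 176]
 [177 177 176 175 175 172 165 153 153 166 174 175 175 174 175]
 [175 174 173 173 173 173 173 171 170 174 175 174 174 174 174]
 [161 159 158 158 159 163 170 172 173 174 174 174 174 174 174]]
[536.7 270.5]
[512.1 354.3]
[516.8  72. ]
```

Run:
```python
from h import *
s=read_camera("scene");d=read_camera("side")
for a,b in (((248.6,170.7),(200.4,215.0)),((248.6,172.5),(200.4,217.6)),((249.0,171),(200.8,215.4))): print(tri(s,a,d,b))
print(onz(s,(248.6,170.7),176),onz(d,(200.4,215),176))
```

```text
(array([613.12449965, 127.08751526, 177.72978639]), np.float64(1.96594175810186))
(array([613.62177081, 127.59066685, 170.00388883]), np.float64(2.358379223963309))
(array([613.29483906, 125.77098582, 176.31308412]), np.float64(3.425228993006025))
[617.389787   130.69775574 176.        ] [613.24681833 126.04207544 176.        ]
```

Call:
carry_out:
  moves:
    - {"slide": [0,0.09,0],"spin": 0}
    - {"slide": [0,0.09,0],"spin": 0}
    - {"slide": [0,0.09,0.01],"spin": 0}
    - {"slide": [0,0.09,0.02],"spin": 0}
    - {"slide": [0,0.09,0.02],"spin": 0}
    - {"slide": [0,0.07,0.02],"spin": 0}
    - {"slide": [0,0.028,0.007],"spin": 0}
    - {"slide": [0,0,0],"spin": 0}
    - {"slide": [0,0,0],"spin": 0}

```text
t: 37.17
eef_pos: [621.8, 127.2, 128.9]
tcp_rot: [-0.072, 1.554, -0.119]
ft_force: [-0.4, 0.9, -0.2]
opening: 0.314
grip_force: 30.0
```

```bash
python3 s.py
python3 - <<'E'
from h import *
d=read_camera("side");w=read_camera("wrist");s=read_camera("scene")
p=state()["eef_pos"]
for n,c in (("d",d),("w",w),("s",s)): print(n,"tip",proj(c,[613.5,126.7,170]).round(1),"captop",proj(c,p+[-8.8,.4,30]).round(1),"capmid",proj(c,p+[-8.8,.4,0]).round(1))
im=np.zeros((600,800,3),np.uint8)
im[:,:400]=crop(d,160,180,80,120,5)
im[:,400:]=cv2.resize(w["color"][84:384,156:356,::-1],(400,600))
cv2.imwrite("pics/last.png",im)
E
```

```text
37.17 [621.8 127.2 128.9] rot [-0.072   1.5536 -0.1193] j [0.205 0.987 2.34  3.399 1.767 1.616] f [-0.4  0.9 -0.2] tilt 1.5879
X [ 0.017 -0.002 -1.   ] Y [ 0.047  0.999 -0.001] Z [ 0.999 -0.047  0.017]
d tip [200.4 217. ] captop [201.1 220.5] capmid [202.  229.8]
w tip [254.6 292.8] captop [252.5 277.5] capmid [252.4 234.6]
s tip [248.5 172.8] captop [248.7 175.9] capmid [248.5 183.2]
```

View pics/last.png

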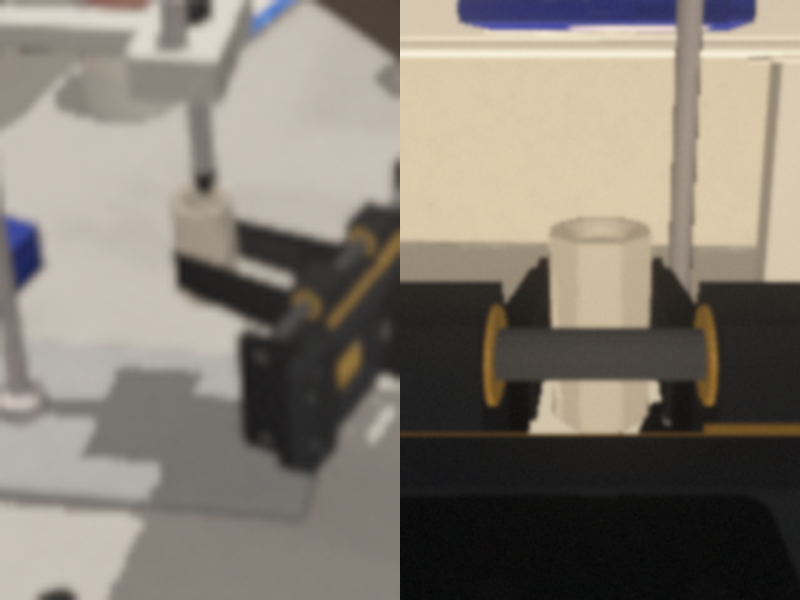

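The side crop shows the probe tip at about (200.6,216) over the mouth's centre at (200.6,220), with the deep end up. The wrist view shows the cap upright between the pads. I'll check the scene view numerically for the other direction.

Run:
```python
from h import *
s=read_camera("scene");d=read_camera("side")
print(s["color"].min(2)[164:196,238:262])
print(d["color"].min(2)[210:232,190:212])
```

```text
[[230 231 232 232 231 231 230 230 226 189 126 120 174 213 213 198 182 168
  156 144 139 139 140 136]
 [230 232 234 234 234 232 230 230 226 190 126 120 173 212 212 203 200 199
  184 162 144 139 140 139]
 [232 234 235 236 234 232 229 230 226 190 127 120 171 208 208 198 194 201
  199 182 156 142 140 137]
 [231 235 237 236 234 231 230 228 225 188 127 119 166 203 205 192 183 182
  182 170 153 140 138 137]
 [229 232 236 234 232 229 227 225 222 185 124 119 167 203 206 188 170 163
  162 152 144 140 141 138]
 [225 228 230 229 227 224 224 222 217 176 116 113 169 206 205 184 159 156
  161 149 141 138 139 137]
 [223 224 226 225 223 221 220 220 212 169  96  91 157 200 197 175 153 156
  172 166 146 138 138 137]
 [221 223 224 223 221 221 220 218 210 167  84  75 144 186 187 166 139 146
  177 185 167 146 140 137]
 [215 216 218 217 218 215 211 208 200 159  90  87 142 174 171 147 120 139
  181 198 186 162 139 134]
 [203 205 207 207 208 205 200 196 185 153 114 119 148 160 156 135 125 160
  192 201 196 172 147 139]
 [184 188 189 189 189 188 185 185 173 152 132 133 144 144 141 140 159 187
  199 197 184 16
[... 3479 characters left out ...]
4 134 134 136 133 122 111  93
   81  81  92 109]
 [175 176 178 178 169 148 138 134 133 133 133 134 134 135 131 120 110  88
   59  47  51  61]
 [174 175 176 176 169 150 138 134 133 132 132 134 135 135 131 120 113  95
   61  43  42  44]
 [174 174 174 174 167 150 136 133 133 133 134 134 135 134 131 121 117 104
   67  43  42  43]
 [174 174 174 173 166 147 132 131 132 132 133 134 134 134 130 121 120 111
   71  44  43  43]
 [174 174 175 173 162 135 116 119 124 129 131 133 134 134 129 120 118 105
   67  45  42  41]
 [175 176 175 173 156 108  80  91 101 112 120 125 130 131 128 122 117 105
   76  59  50  44]
 [176 176 176 173 155  97  50  53  62  77  91 101 114 120 121 119 117 114
  110 103  87  72]]
```

Call:
carry_out:
  moves:
    - {"slide": [-0.02,0,0],"spin": 0}
    - {"slide": [-0.015,0,0],"spin": 0}
    - {"slide": [-0.01,0,0],"spin": 0}
    - {"slide": [-0.01,0,0],"spin": 0}
    - {"slide": [0,0,0],"spin": 0}

```text
t: 37.83
eef_pos: [621.7, 126.4, 152.0]
tcp_rot: [-0.024, 1.553, -0.073]
ft_force: [-0.6, 0.1, 0.4]
opening: 0.31
grip_force: 30.0
```

Call:
carry_out:
  moves:
    - {"slide": [-0.01,0,0],"spin": 0}
    - {"slide": [-0.01,0,0],"spin": 0}
    - {"slide": [0,0,0],"spin": 0}

```text
t: 38.08
eef_pos: [621.5, 126.5, 159.5]
tcp_rot: [-0.032, 1.553, -0.081]
ft_force: [0.0, 0.1, 0.0]
opening: 0.312
grip_force: 30.0
```

Call:
carry_out:
  moves:
    - {"slide": [-0.01,0,0],"spin": 0}
    - {"slide": [-0.007,0,0],"spin": 0}
    - {"slide": [0,0,0],"spin": 0}

```text
t: 38.33
eef_pos: [621.4, 126.5, 166.0]
tcp_rot: [-0.04, 1.554, -0.089]
ft_force: [-0.6, 0.1, -1.5]
opening: 0.314
grip_force: 30.0
```

```bash
python3 s.py
python3 - <<'E'
from h import *
d=read_camera("side"); print(d["color"].min(2)[192:216,190:212])
E
```

```text
38.33 [621.4 126.5 166. ] rot [-0.0398  1.5538 -0.0889] j [0.204 0.891 2.354 3.397 1.688 1.596] f [-0.6  0.1 -1.5] tilt 1.5877
X [ 0.017 -0.002 -1.   ] Y [ 0.049  0.999 -0.001] Z [ 0.999 -0.049  0.017]
[[141 142 143 144 147 151 153 153 156 160 162 163 161 149 123 116 125 150
  175 182 183 183]
 [125 125 126 127 127 128 129 129 131 133 134 135 133 127 117 119 134 160
  179 184 184 184]
 [124 125 125 125 124 124 124 124 125 125 126 126 124 120 118 124 146 171
  182 184 185 184]
 [124 125 125 125 124 124 124 125 126 126 126 124 123 120 119 133 159 178
  184 184 184 184]
 [125 125 125 124 124 124 124 125 126 126 125 123 123 121 122 142 169 182
  183 184 184 183]
 [125 124 124 124 124 124 124 125 126 126 124 124 123 123 127 150 176 183
  184 183 183 184]
 [125 125 125 124 124 125 125 126 126 125 124 124 125 125 135 160 179 184
  184 184 184 184]
 [128 128 128 127 127 129 130 128 124 123 122 125 127 132 147 171 181 184
  184 184 184 184]
 [136 136 136 136 139 145 146 135 123 120 120 126 137 147 163 179 183 184
  184 184 184 184]
 [144 143 143 148 158 165 164 144 122 115 115 126 149 166 175
[... 634 characters left out ...]
6 114 123 143 149 156 174 182
  183 183 183 183]
 [184 183 176 159 148 141 135 131 127 127 130 130 135 142 137 146 170 181
  183 183 183 184]
 [183 182 175 158 143 143 144 142 139 138 140 142 142 135 129 141 163 177
  180 182 183 184]
 [183 182 176 159 137 135 138 140 139 137 135 137 137 131 128 133 142 156
  165 172 178 180]
 [182 182 178 162 135 132 134 135 136 135 134 135 135 133 128 124 109 110
  125 141 153 158]
 [182 182 179 166 135 130 133 134 135 135 134 135 136 136 128 121  95  70
   73  85  97 105]
 [182 182 180 167 136 131 134 134 135 135 135 135 136 135 128 124 101  65
   49  50  53  58]
 [181 182 180 168 141 134 134 134 134 134 134 135 135 134 131 127 107  68
   48  48  46  46]]
```

The shaft enters the mouth and the tip is hidden inside, 26 mm deep so far. I'll continue in small steps.

Call:
carry_out:
  moves:
    - {"slide": [-0.004,0,0],"spin": 0}
    - {"slide": [0,0,0],"spin": 0}
    - {"slide": [0,0,0],"spin": 0}

```text
t: 38.63
eef_pos: [621.4, 126.5, 167.1]
tcp_rot: [-0.044, 1.554, -0.093]
ft_force: [0.5, 1.0, -1.3]
opening: 0.31
grip_force: 30.0
```

Call:
carry_out:
  moves:
    - {"slide": [-0.003,0,0],"spin": 0}
    - {"slide": [0,0,0],"spin": 0}
    - {"slide": [0,0,0],"spin": 0}

```text
t: 38.88
eef_pos: [621.4, 126.5, 168.2]
tcp_rot: [-0.046, 1.554, -0.095]
ft_force: [0.7, 0.2, -3.5]
opening: 0.313
grip_force: 30.0
```

Call:
carry_out:
  moves:
    - {"slide": [-0.003,0,0],"spin": 0}
    - {"slide": [0,0,0],"spin": 0}
    - {"slide": [0,0,0],"spin": 0}

```text
t: 39.13
eef_pos: [621.2, 126.5, 168.6]
tcp_rot: [-0.071, 1.556, -0.12]
ft_force: [0.3, -0.1, -9.3]
opening: 0.312
grip_force: 30.0
```

Call:
carry_out:
  moves:
    - {"slide": [0,0,0],"spin": 0}
    - {"slide": [0,0,0],"spin": 0}
    - {"slide": [0,0,0],"spin": 0}
    - {"slide": [0,0,0],"spin": 0}

```text
t: 39.47
eef_pos: [621.3, 126.5, 168.8]
tcp_rot: [-0.062, 1.556, -0.111]
ft_force: [-0.4, 0.7, -13.1]
opening: 0.311
grip_force: 30.0
```

```bash
python3 s.py
python3 - <<'E'
from cell import job_done,state
st=state()
if -25<st["ft_force"][2]<-3 and st["grip_force"]>20: print(job_done())
E
```

```text
39.47 [621.3 126.5 168.8] rot [-0.0621  1.5558 -0.1112] j [0.204 0.882 2.355 3.396 1.678 1.594] f [ -0.4   0.7 -13.1] tilt 1.5858
X [ 0.015 -0.002 -1.   ] Y [ 0.049  0.999 -0.001] Z [ 0.999 -0.049  0.015]
the job is handed in; nothing more can be done
None
```

I handed the job in at 39.5 s with the retainer pushed hard onto its stop and the cap, deep hole up, still gripped (30 N) fully home on the probe, pushing up at about 13 N; the judge's verdict was not shown.

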